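Load the curing rack with bridge cassettes

TASK

Fold the rack's clear cover up out of the way until it stands upright, then press every cassette that is on the bench down into the bay whose latch has the cassette's colour, until it lies flat on the bay floor and its latch has snapped back shut over it. When all of them are latched, fold the cover back down to half open, 45 degrees, and leave it there to let the glue air; do not disturb the glue bottle, the flask or the wood offcut.

Things in the scene. Friction and masses are not known exactly. Their poses are not given: they have to be found in the camera images.
- grip_red (a point): Centre of the red cassette's grip block (loose; may be absent). Cassette: plywood base 110 x 56 x 20 mm (x, y, z), about 200 g, with a red upright block 22 x 44 x 45 mm (x, y, z) on its middle, 65 mm tall in all. This point is 45 mm above the underside, 20 mm below the block's top. x runs along the 110 mm length; a half turn makes no difference. Take it by the block's 22 mm thickness, fingers closing along x.
- grip_blue (a point): Centre of the blue cassette's grip block (loose; may be absent). Cassette: plywood base 110 x 56 x 20 mm (x, y, z), about 200 g, with a blue upright block 22 x 44 x 45 mm (x, y, z) on its middle, 65 mm tall in all. This point is 45 mm above the underside, 20 mm below the block's top. x runs along the 110 mm length; a half turn makes no difference. Take it by the block's 22 mm thickness, fingers closing along x.
- grip_yellow (a point): Centre of the yellow cassette's grip block (loose; may be absent). Cassette: plywood base 110 x 56 x 20 mm (x, y, z), about 200 g, with a yellow upright block 22 x 44 x 45 mm (x, y, z) on its middle, 65 mm tall in all. This point is 45 mm above the underside, 20 mm below the block's top. x runs along the 110 mm length; a half turn makes no difference. Take it by the block's 22 mm thickness, fingers closing along x.
- grip_green (a point): Centre of the green cassette's grip block (loose; may be absent). Cassette: plywood base 110 x 56 x 20 mm (x, y, z), about 200 g, with a green upright block 22 x 44 x 45 mm (x, y, z) on its middle, 65 mm tall in all. This point is 45 mm above the underside, 20 mm below the block's top. x runs along the 110 mm length; a half turn makes no difference. Take it by the block's 22 mm thickness, fingers closing along x.
- seat_red (a point): Where the red cassette's grip point is when it lies home in the bay with the red latch. Bay: fixed grey open-topped pocket, inside 115 x 61 mm (x, y), floor 45 mm below this point, rounded walls 16 mm high, backstop at the +x end 53 mm high. x runs along the cassette's length, away from the latch at the -x end. Bays stand side by side at 80 mm pitch, in an order that varies.
- seat_blue (a point): Where the blue cassette's grip point is when it lies home in the bay with the blue latch. Bay: fixed grey open-topped pocket, inside 115 x 61 mm (x, y), floor 45 mm below this point, rounded walls 16 mm high, backstop at the +x end 53 mm high. x runs along the cassette's length, away from the latch at the -x end. Bays stand side by side at 80 mm pitch, in an order that varies.
- seat_yellow (a point): Where the yellow cassette's grip point is when it lies home in the bay with the yellow latch. Bay: fixed grey open-topped pocket, inside 115 x 61 mm (x, y), floor 45 mm below this point, rounded walls 16 mm high, backstop at the +x end 53 mm high. x runs along the cassette's length, away from the latch at the -x end. Bays stand side by side at 80 mm pitch, in an order that varies.
- seat_green (a point): Where the green cassette's grip point is when it lies home in the bay with the green latch. Bay: fixed grey open-topped pocket, inside 115 x 61 mm (x, y), floor 45 mm below this point, rounded walls 16 mm high, backstop at the +x end 53 mm high. x runs along the cassette's length, away from the latch at the -x end. Bays stand side by side at 80 mm pitch, in an order that varies.
- latch_red (a joint): Travel (m) of the red sprung snap latch at that bay's -x end: 0 shut, at most 0.016 pushed outward. Its 24 mm wide nose overhangs a seated base by 6 to 11 mm; its steep ramp rises to 53 mm above the bay floor. Pressing a cassette straight down (8 to 15 N; its weight or a drop is not enough) wedges it out that far, then it springs back over the base; a latched cassette cannot be lifted out.
- latch_blue (a joint): Travel (m) of the blue sprung snap latch at that bay's -x end: 0 shut, at most 0.016 pushed outward. Its 24 mm wide nose overhangs a seated base by 6 to 11 mm; its steep ramp rises to 53 mm above the bay floor. Pressing a cassette straight down (8 to 15 N; its weight or a drop is not enough) wedges it out that far, then it springs back over the base; a latched cassette cannot be lifted out.
- latch_yellow (a joint): Travel (m) of the yellow sprung snap latch at that bay's -x end: 0 shut, at most 0.016 pushed outward. Its 24 mm wide nose overhangs a seated base by 6 to 11 mm; its steep ramp rises to 53 mm above the bay floor. Pressing a cassette straight down (8 to 15 N; its weight or a drop is not enough) wedges it out that far, then it springs back over the base; a latched cassette cannot be lifted out.
- latch_green (a joint): Travel (m) of the green sprung snap latch at that bay's -x end: 0 shut, at most 0.016 pushed outward. Its 24 mm wide nose overhangs a seated base by 6 to 11 mm; its steep ramp rises to 53 mm above the bay floor. Pressing a cassette straight down (8 to 15 N; its weight or a drop is not enough) wedges it out that far, then it springs back over the base; a latched cassette cannot be lifted out.
- cover (a joint): Angle (rad) of the clear, aluminium-framed cover of the rack: 0 lying level over the bays, 1.57 upright, 1.85 at its far stop. Its hinge is stiff: the cover stays at whatever angle it is left (about 5 N at the bar moves it). A red line on the white disc at each hinge marks 45 degrees.
- cover_bar (a point): Middle of the cover's black grip bar (moves with the cover): 120 mm long, 12 mm thick, parallel to the hinge, its y axis along the bar; 215 mm from the hinge line and 45 mm clear of the cover's 170 mm deep, 345 mm wide frame. It can be pinched across from above and turns freely between the fingers as the cover swings.
- cover_hinge (a point): Middle of the cover's hinge line, on the rack's far side, 95 mm above the bench. Axes are the rack's and bays': y along the hinge, x away from the robot. The bar at cover angle a lies at x = -215 mm cos(a), z = +215 mm sin(a) from here; bay centres lie at x = -108 mm.
- glue: White glue bottle, 60 mm diameter, 160 mm tall; origin under its centre. Not part of the job: leave it be.
- flask: Steel vacuum flask, 72 mm diameter, 200 mm tall; origin under its centre. Not part of the job: leave it be.
- offcut: Dark wood offcut 50 x 140 x 35 mm; origin under its centre. Not part of the job: leave it be.

How it is judged:
By the outcome, as a careful person would: the job done as asked, in the order asked, and still so for the second after the job is handed in, with the robot touching nothing.
Of cassette_red, cassette_blue, cassette_yellow, cassette_green only 3 to 4 are there at a start; the rules pass over those that are not, and their reading is None.
At some moment in a run one of cassette_red, cassette_blue, cassette_yellow, cassette_green may be knocked a few centimetres aside while the robot is not near it.
Once in a run the grip may slacken for a moment while it holds something.
It also fails if it takes over 208 s, if anything falls off the work surface, if the arm or the gripper's body presses on something with over 40 N, if the wrist force passes 120 N, or if a joint passes its speed limit or range.

ROBOT

A 7-joint arm with a two-finger parallel gripper is mounted at the origin on the work surface. World frame = base frame: x ahead of the robot, y to its left, z up, the work surface at z = 0. Lengths are in m, angles in rad, forces in N, time in s.
With the tool pointing down it reaches from about 0.4 to 0.85 m from the base axis. Payload 10.4 kg.
Tool frame: the origin (TCP) lies on the centre line of the jaws, within the pads' length; the fingertips stand 11 mm ahead of it and the grasp point (between the pads) lies 8 mm behind it; z points along the fingers, y is the line along which they close (so a half turn about z gives the same grasp; the last joint's range is limited). The gripper opens to 87 mm and grips with 3 to 60 N. Pads are 19 mm wide; open, the fingers measure 117 mm over their backs; the gripper's body (75 mm by 190 mm) begins 51 mm behind the grasp point.
Start: joints at [-1.193, 0.332, -0.065, 1.46, 0.022, 1.35, -0.088], TCP at [0.244, 0.575, 0.234] pointing down, gripper open.
Joint ranges: [-2.6, 2.6], [-0.5, 2.12], [-1.47, 1.34], [0.16, 2.42], [-1.27, 4.41], [0.06, 2.06], [-2.6, 2.6]. Speed limits (rad/s): [2.22, 2.22, 2.79, 2.79, 3.14, 3.14, 3.14].

INTERFACE

Orientations are given as a unit quaternion [x, y, z, w].
In Python, from bench import r gives the robot as it stands.
- The arm moves only by the shell command python3 -m pendant 'ROWS' [OPENING] [FORCE]. ROWS is JSON, a list of rows, each a list of 4 numbers: the shift along the tool's x, y, z in m, then the turn about the tool's z in rad. A call has 1 to 8 rows; each row shifts and turns the commanded pose from where the row before left it, along the tool's axes as they then stand; what a row does not reach is not made up. A row lasts 1/12 s, in which the tool goes at most 41.7 mm and 7.16 degrees, less where a joint would pass 70% of its speed; a pose out of reach is approached as far as the arm can. A call with a gripper value outside its range is refused whole. OPENING is the opening, from 0 (shut) to 1 (fully open), set as the call begins (- or left out, the last holds). The fingers move at their own pace and stop on an object; FORCE is the grip in N (left out, the last holds). Time passes only in rows, so rows that do not move let the fingers close. It gives the time, the measured TCP pose, the force, the opening and the grip force at its end, in the units of the state.
- r.read_state(): the state, without advancing time (a new reading comes with each control period).
- r.camera(name): name is "side" or "top" or "wrist"; returns a dict with "img" (480x640x3 uint8, red, green, blue), "camera_matrix" (3x3 intrinsics, pixels), "xyz" and "attitude" of the camera in the world. Camera axes: x right, y down, z forward; pixel columns grow to the right and rows downward; lengths in m; the calibration is good to about 2 mm. A picture is of the moment at which its call begins. There is no depth.
- r.close_job(): hands the job in; it is judged then, once.
Trained networks look in the newest picture that a camera, given by its name, has taken for a name from the list of things; names that differ only in an ending like _2 or _b are one class to them, and where a whole thing is asked for, a point or a joint stands for the part that bears it (a point fixed in the world has none). Each returns a list of dicts, best first, with "score" (0 to 1); they miss things now and then, are a little off and sometimes report something else, mostly with a low value. They report only what shows in the picture. A call takes as long as a camera call.
- r.outline_of(thing, camera): "mask" (480x640 bool, what is visible of it) and "bbox" ([centre column, centre row, width, height] in pixels, round what is visible of it).
The state is a dict: "time": time; "joint_positions": joint angles; "joint_vel": joint speeds; "joint_torque": joint torques, N m; "ee_pos": TCP position; "eef_rot": TCP orientation; "ft_force": force on the tool from outside, world axes, zero at the start; "torque": the same for the moment, N m; "width": finger opening in m; "grip_force": force on a finger pad.
Only numpy, scipy, OpenCV 4.12 (cv2) and the standard library are available. Lean on these libraries where they do the work, as an engineer would, in place of code of your own. Each camera call takes 0.05 s, during which the arm holds its last target. There are 200 camera calls.

## Working session

There is one attempt and no reset: what is moved stays moved. The work goes in short steps, Python scripts to look and compute and a shell command to move; the robot and the scene stay as the last step left them, time stands still between calls to the robot, and variables do not carry over. Pictures are saved under pics/ and viewed, at most 14 in all, crops included, and the job is handed in when it is done.

```bash
ls; mkdir -p pics; cat > h.py <<'E'
import numpy as np, cv2
from scipy.spatial.transform import Rotation as R
from bench import r
def shot(n,save=None):
    c=r.camera(n)
    if save: cv2.imwrite('pics/'+save,cv2.cvtColor(c['img'],cv2.COLOR_RGB2BGR))
    return c
def rot(c):
    a=np.array(c['attitude'],float)
    return a if a.shape==(3,3) else R.from_quat(a).as_matrix()
def toplane(c,u,v,z):
    K=np.array(c['camera_matrix']);d=rot(c)@np.linalg.inv(K)@np.array([u,v,1.])
    o=np.array(c['xyz']);return o+d*(z-o[2])/d[2]
def proj(c,p):
    K=np.array(c['camera_matrix']);q=K@(rot(c).T@(np.array(p)-np.array(c['xyz'])));return q[:2]/q[2]
E
python3 - <<'E'
from h import *
s=r.read_state();print(s['time'],s['ee_pos'],s['eef_rot'],s['width'])
for n in ['top','side']:
    c=shot(n,n+'0.png');print(n,np.round(c['xyz'],3),c['attitude'],c['camera_matrix'])
    for t in ['grip_red','grip_blue','grip_yellow','grip_green','latch_red','latch_blue','latch_yellow','latch_green','cover','cover_bar','glue','flask','offcut']:
        o=r.outline_of(t,n)
        print(t,[(round(float(x['score']),2),np.round(x['bbox']).tolist()) for x in o[:2]])
E
```

```text
pics
0.0 [0.24373876 0.57510982 0.23272167] [ 1.99079710e-01  9.79983031e-01 -7.18691737e-04 -1.04331680e-04] 0.0867161395795967
top [ 0.448 -0.084  1.166] [ 0.70481314 -0.70453586  0.06087171 -0.05623426] [[453.6923749    0.         314.78197643]
 [  0.         453.6923749  239.53551045]
 [  0.           0.           1.        ]]
grip_red [(0.73, [149.0, 321.0, 36.0, 49.0])]
grip_blue []
grip_yellow [(0.64, [165.0, 264.0, 31.0, 46.0])]
grip_green [(0.78, [200.0, 260.0, 27.0, 41.0])]
latch_red []
latch_blue []
latch_yellow [(0.62, [272.0, 296.0, 10.0, 8.0])]
latch_green [(0.57, [302.0, 299.0, 9.0, 11.0])]
cover [(0.94, [325.0, 270.0, 151.0, 101.0]), (0.26, [372.0, 304.0, 16.0, 6.0])]
cover_bar [(0.88, [323.0, 271.0, 154.0, 103.0])]
glue [(0.62, [218.0, 186.0, 25.0, 35.0])]
flask [(0.96, [488.0, 303.0, 50.0, 29.0])]
offcut [(0.91, [143.0, 201.0, 61.0, 24.0]), (0.64, [305.0, 300.0, 10.0, 11.0])]
side [-0.04  -0.956  0.998] [ 0.85993506 -0.29476575  0.13382931 -0.39460684] [[617.03860076   0.         323.55435637]
 [  0.         617.03860076 242.70888555]
 [  0.           0.           1.        ]]
grip_red [(0.66, [169.0, 201.0, 45.0, 35.0])]
grip_blue []
grip_yellow [(0.79, [221.0, 189.0, 40.0, 40.0])]
grip_green [(0.87, [248.0, 199.0, 44.0, 33.0])]
latch_red [(0.5, [287.0, 286.0, 9.0, 23.0])]
latch_blue [(0.77, [310.0, 309.0, 16.0, 27.0])]
latch_yellow [(0.59, [252.0, 246.0, 6.0, 23.0])]
latch_green [(0.64, [334.0, 307.0, 72.0, 43.0]), (0.48, [268.0, 269.0, 10.0, 25.0])]
cover [(0.75, [310.0, 168.0, 21.0, 59.0]), (0.74, [313.0, 248.0, 141.0, 106.0])]
cover_bar [(0.96, [313.0, 247.0, 139.0, 110.0]), (0.54, [334.0, 308.0, 69.0, 48.0])]
glue [(0.77, [311.0, 166.0, 21.0, 59.0])]
flask [(0.68, [399.0, 377.0, 48.0, 96.0])]
offcut [(0.7, [311.0, 167.0, 20.0, 56.0]), (0.69, [331.0, 308.0, 66.0, 47.0])]
```

```bash
python3 - <<'E'
import cv2
t=cv2.imread('pics/top0.png');s=cv2.imread('pics/side0.png')
cv2.imwrite('pics/t0c.png',cv2.resize(t[130:370,90:530],(800,436),interpolation=2))
cv2.imwrite('pics/s0c.png',cv2.resize(s[110:440,120:480],(654,600),interpolation=2))
E
```

```text
(no output)
```

View pics/t0c.png

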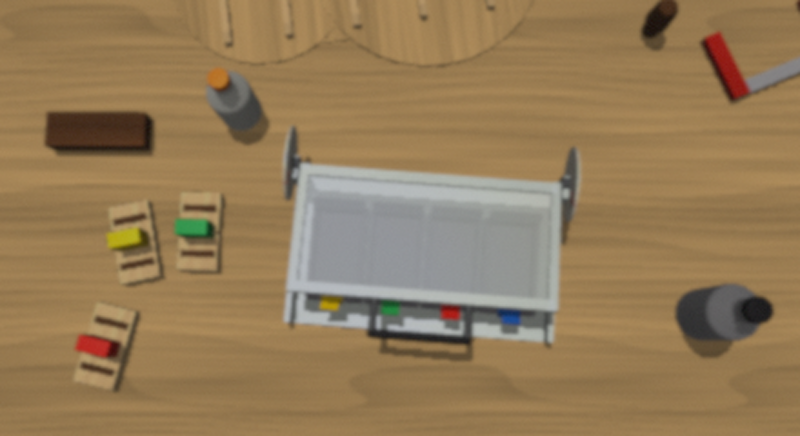

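View pics/s0c.png

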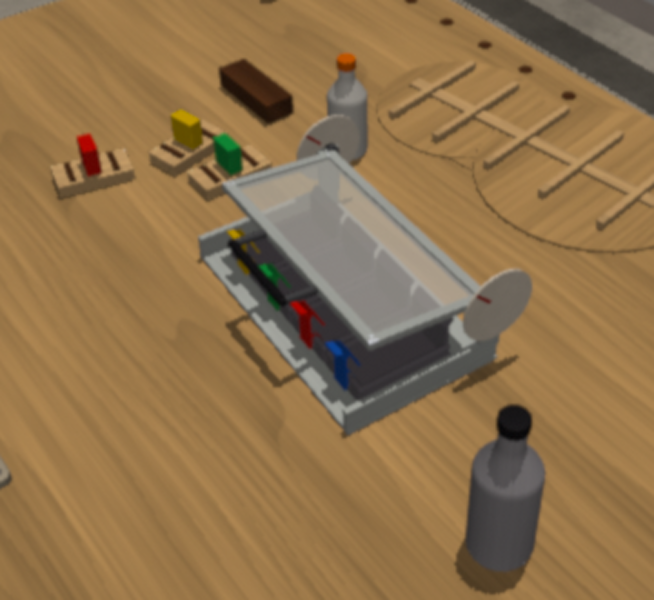

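The top view shows red, yellow and green cassettes on the left and no blue one. The latches from left to right are yellow (330,303), green (390,308), red (451,313) and blue (510,318) in crop pixels. The cover is close to level, with its bar at about (420,339).

```bash
python3 - <<'E'
from h import *
c=shot('top')
f=lambda u,v,z:np.round(toplane(c,90+u*.55,130+v*.55,z),3)
print('bar',f(370,337,.095),f(470,342,.095),'mid',f(420,339.5,.095), f(420,339.5,.12))
for n,p in dict(FL=(303,167),FR=(560,183),NL=(290,292),NR=(555,310)).items(): print(n,f(*p,.095),f(*p,.11))
L=[f(*p,.05) for p in [(330,303),(390,308),(451,313),(510,318)]];print(L)
r.camera('side');r.camera('top')
for t,z in [('grip_red',.065),('grip_yellow',.065),('grip_green',.065)]:
    o=r.outline_of(t,'top')
    if not o: print(t,None);continue
    m=o[0]['mask'].astype(np.uint8)
    # colored block pixels
    hsv=cv2.cvtColor(c['img'],cv2.COLOR_RGB2HSV)
    h={'grip_red':[(0,6),(174,180)],'grip_yellow':[(24,35)],'grip_green':[(55,85)]}[t]
    k=sum(((hsv[...,0]>=a)&(hsv[...,0]<=b)) for a,b in h)>0
    k=(k&(hsv[...,1]>150)&(cv2.dilate(m,np.ones((5,5)))>0)).astype(np.uint8)
    ys,xs=np.nonzero(m);P=np.array([toplane(c,x,y,.02)[:2] for x,y in zip(xs,ys)],np.float32)
    q=cv2.minAreaRect(P);
    ky,kx=np.nonzero(k);B=np.array([toplane(c,x,y,.06)[:2] for x,y in zip(kx,ky)],np.float32)
    print(t,'base',np.round(q[0],3),np.round(q[1],3),round(q[2],1),'block',len(B),np.round(B.mean(0),3) if len(B) else None)
print(rot(c))
E
```

```text
bar [ 0.448 -0.041  0.095] [ 0.441 -0.169  0.095] mid [ 0.445 -0.105  0.095] [ 0.445 -0.105  0.12 ]
FL [0.67  0.049 0.095] [0.667 0.047 0.11 ]
FR [ 0.649 -0.291  0.095] [ 0.646 -0.288  0.11 ]
NL [0.505 0.063 0.095] [0.504 0.06  0.11 ]
NR [ 0.482 -0.279  0.095] [ 0.482 -0.277  0.11 ]
[array([0.493, 0.015, 0.05 ]), array([ 0.486, -0.066,  0.05 ]), array([ 0.48 , -0.148,  0.05 ]), array([ 0.473, -0.227,  0.05 ])]
grip_red base [0.438 0.327] [0.071 0.112] 76.8 block 197 [0.436 0.321]
grip_yellow base [0.579 0.295] [0.11  0.067] 12.2 block 199 [0.579 0.291]
grip_green base [0.597 0.204] [0.113 0.065] 0.0 block 127 [0.593 0.2  ]
[[-1.52279246e-04 -9.86286116e-01  1.65044462e-01]
 [-9.99978417e-01 -9.33867605e-04 -6.50331794e-03]
 [ 6.56826187e-03 -1.65041890e-01 -9.86264687e-01]]
```

```bash
cat >> h.py <<'E'
def pose():
    s=r.read_state();M=R.from_quat(s['eef_rot']).as_matrix()
    return np.array(s['ee_pos']),np.degrees(np.arctan2(M[1,1],M[0,1])),s
def plan(*wps):
    """wps: (x,y,z,yaw_deg of tool y,nrows); prints rows in tool axes"""
    p,a,s=pose()
    for x,y,z,b,n in wps:
        q=np.array([x,y,z]);st=(q-p)/n;da=((b-a+180)%360-180)/n
        assert np.linalg.norm(st)<.0417 and abs(da)<7.16,(np.linalg.norm(st),da)
        rows=[]
        for i in range(n):
            t=np.radians(a);yt=np.array([np.cos(t),np.sin(t)]);xt=np.array([-yt[1],yt[0]])
            rows.append('[%.4f,%.4f,%.4f,%.3f]'%(st[:2]@xt,st[:2]@yt,-st[2],-np.radians(da)));a+=da
        p=q;print((x,y,z,b))
        for i in range(0,n,8): print(','.join(rows[i:i+8]))
def where():
    p,a,s=pose();print('t%.2f'%s['time'],np.round(p,4),'yaw%.1f'%a,'F',np.round(s['ft_force'],1),'w%.4f g%.1f'%(s['width'],s['grip_force']))
E
python3 - <<'E'
from h import *
where();plan((.45,.32,.233,40,8),(.445,-.105,.2,-4,12))
E
```

```text
t1.70 [0.2438 0.5755 0.2336] yaw67.0 F [ 0.3  1.1 -0.3] w0.0869 g0.0
(0.45, 0.32, 0.233, 40)
[-0.0362,-0.0194,0.0001,0.059],[-0.0373,-0.0172,0.0001,0.059],[-0.0382,-0.0150,0.0001,0.059],[-0.0390,-0.0127,0.0001,0.059],[-0.0397,-0.0104,0.0001,0.059],[-0.0403,-0.0080,0.0001,0.059],[-0.0407,-0.0056,0.0001,0.059],[-0.0409,-0.0032,0.0001,0.059]
(0.445, -0.105, 0.2, -4)
[-0.0269,-0.0231,0.0028,0.064],[-0.0283,-0.0213,0.0028,0.064],[-0.0296,-0.0195,0.0028,0.064],[-0.0308,-0.0175,0.0028,0.064],[-0.0318,-0.0155,0.0028,0.064],[-0.0328,-0.0135,0.0028,0.064],[-0.0336,-0.0113,0.0028,0.064],[-0.0342,-0.0092,0.0028,0.064]
[-0.0347,-0.0070,0.0028,0.064],[-0.0351,-0.0047,0.0028,0.064],[-0.0353,-0.0025,0.0028,0.064],[-0.0354,-0.0002,0.0028,0.064]
```

```bash
python3 -m pendant '[[-0.036,-0.019,0,0.059],[-0.037,-0.017,0,0.059],[-0.038,-0.015,0,0.059],[-0.039,-0.013,0,0.059],[-0.040,-0.010,0,0.059],[-0.040,-0.008,0,0.059],[-0.041,-0.006,0,0.059],[-0.041,-0.003,0,0.059]]' 0.5 20
python3 -m pendant '[[-0.027,-0.023,0.003,0.064],[-0.028,-0.021,0.003,0.064],[-0.030,-0.020,0.003,0.064],[-0.031,-0.018,0.003,0.064],[-0.032,-0.016,0.003,0.064],[-0.033,-0.014,0.003,0.064],[-0.034,-0.011,0.003,0.064],[-0.034,-0.009,0.003,0.064]]'
python3 -m pendant '[[-0.035,-0.007,0.003,0.064],[-0.035,-0.005,0.003,0.064],[-0.035,-0.003,0.003,0.064],[-0.035,0,0.003,0.064],[0,0,0,0],[0,0,0,0]]'
python3 - <<'E'
from h import *
where();c=shot('wrist','w1.png');print(np.round(c['xyz'],3),np.round(rot(c),3),c['camera_matrix'][0][0])
for t in ['cover_bar','latch_yellow','latch_green','latch_red','latch_blue']: print(t,[(round(float(x['score']),2),np.round(x['bbox']).tolist()) for x in r.outline_of(t,'wrist')[:2]])
E
```

```text
time: 2.37
ee_pos: [0.4508, 0.3185, 0.2339]
eef_rot: [0.424, 0.906, 0.0, 0.0]
ft_force: [0.9, 0.1, 0.8]
width: 0.0463
grip_force: 0.0
time: 3.03
ee_pos: [0.4457, 0.0337, 0.2096]
eef_rot: [0.64, 0.769, 0.0, 0.0]
ft_force: [0.9, 0.6, 0.3]
width: 0.0435
grip_force: 0.0
time: 3.53
ee_pos: [0.4434, -0.1075, 0.1976]
eef_rot: [0.733, 0.68, 0.0, -0.0]
ft_force: [0.4, 0.2, 0.3]
width: 0.0432
grip_force: 0.0
t3.53 [ 0.4434 -0.1075  0.1976] yaw-4.2 F [0.4 0.2 0.3] w0.0432 g0.0
[ 0.449 -0.039  0.349] [[ 0.997 -0.071 -0.018]
 [-0.073 -0.965 -0.252]
 [ 0.001  0.253 -0.967]] 356.4903985869571
cover_bar [(0.7, [476.0, 185.0, 327.0, 368.0])]
latch_yellow []
latch_green [(0.7, [376.0, 173.0, 40.0, 34.0])]
latch_red [(0.92, [372.0, 262.0, 24.0, 48.0])]
latch_blue [(0.85, [363.0, 343.0, 24.0, 31.0]), (0.46, [369.0, 263.0, 36.0, 48.0])]
```

View pics/w1.png

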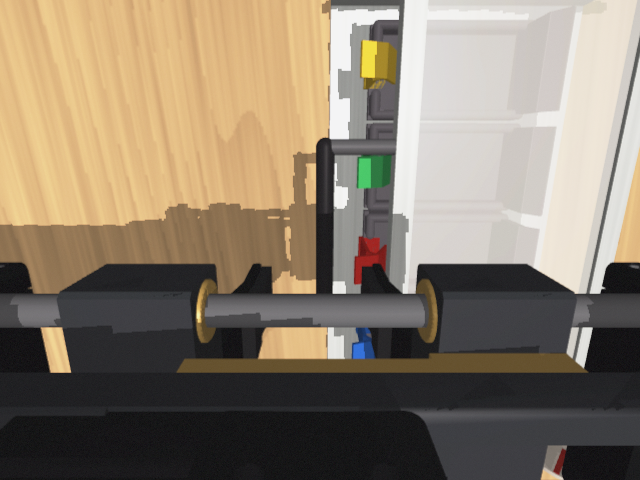

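The wrist view shows the bar running vertically at column 324, from row 140 to 290, between the fingers. It also shows the latches in the order yellow, green, red, blue.

```bash
python3 - <<'E'
from h import *
c=shot('wrist')
for p in [(324,150),(324,280),(324,210)]: print(np.round(toplane(c,*p,.095),4))
print('bar end',np.round(toplane(c,324,142,.095),4))
print('latches',[np.round(toplane(c,*p,.05),3) for p in [(377,60),(373,172),(371,258)]])
plan((.4475,-.1075,.087,-4,6))
E
```

```text
[ 0.454  -0.0438  0.095 ]
[ 0.448  -0.1403  0.095 ]
[ 0.4513 -0.0861  0.095 ]
bar end [ 0.4543 -0.0384  0.095 ]
latches [array([0.5  , 0.019, 0.05 ]), array([ 0.494, -0.066,  0.05 ]), array([ 0.491, -0.141,  0.05 ])]
(0.4475, -0.1075, 0.087, -4)
[-0.0004,0.0006,0.0184,0.000],[-0.0004,0.0006,0.0184,0.000],[-0.0004,0.0006,0.0184,0.000],[-0.0004,0.0006,0.0184,0.000],[-0.0004,0.0006,0.0184,0.000],[-0.0004,0.0006,0.0184,0.000]
```

```bash
python3 -m pendant '[[0,0.001,0.019,0],[0,0.001,0.019,0],[0,0.001,0.018,0],[0,0.001,0.018,0],[0,0,0.018,0],[0,0,0.018,0],[0,0,0,0],[0,0,0,0]]'
python3 -m pendant '[[0,0,0,0],[0,0,0,0],[0,0,0,0],[0,0,0,0],[0,0,0,0]]' 0 20
python3 - <<'E'
from h import *
where()
E
```

```text
time: 4.55
ee_pos: [0.4473, -0.1057, 0.0873]
eef_rot: [0.731, 0.682, -0.001, -0.0]
ft_force: [1.0, 0.8, 0.5]
width: 0.0434
grip_force: 0.0
time: 4.97
ee_pos: [0.448, -0.1059, 0.088]
eef_rot: [0.731, 0.682, 0.0, 0.0]
ft_force: [0.1, 1.1, -0.2]
width: 0.0183
grip_force: 0.0
t4.97 [ 0.448  -0.1059  0.088 ] yaw-4.0 F [ 0.1  1.1 -0.2] w0.0183 g0.0
```

```bash
python3 -m pendant '[[0,0,0,0],[0,0,0,0],[0,0,0,0],[0,0,0,0]]' 0 20 | tail -3
python3 -m pendant '[[0,0.001,-0.0215,0],[0,0.003,-0.0215,0],[0,0.0055,-0.021,0],[0,0.0075,-0.020,0]]'
```

```text
ft_force: [5.0, -0.4, -0.0]
width: 0.0112
grip_force: 20.0
time: 5.63
ee_pos: [0.4716, -0.1078, 0.1746]
eef_rot: [0.731, 0.682, 0.005, 0.007]
ft_force: [40.2, -6.2, -29.8]
width: 0.0235
grip_force: 20.1
```

```bash
python3 - <<'E'
from h import *
where()
E
```

```text
t5.63 [ 0.4716 -0.1078  0.1746] yaw-4.0 F [ 40.2  -6.2 -29.8] w0.0235 g20.1
```

```bash
python3 - <<'E'
from h import *
c=shot('side','s2.png');i=cv2.imread('pics/s2.png')
a=cv2.resize(i[150:360,180:430],(500,420),interpolation=2)
shot('wrist','w2.png');w=cv2.resize(cv2.imread('pics/w2.png')[:,220:560],(297,420))
cv2.imwrite('pics/c2.png',np.hstack([a,w]));where()
E
```

```text
t5.73 [ 0.4736 -0.1079  0.176 ] yaw-3.9 F [ 41.1  -5.2 -24.7] w0.0219 g20.0
```

View pics/c2.png

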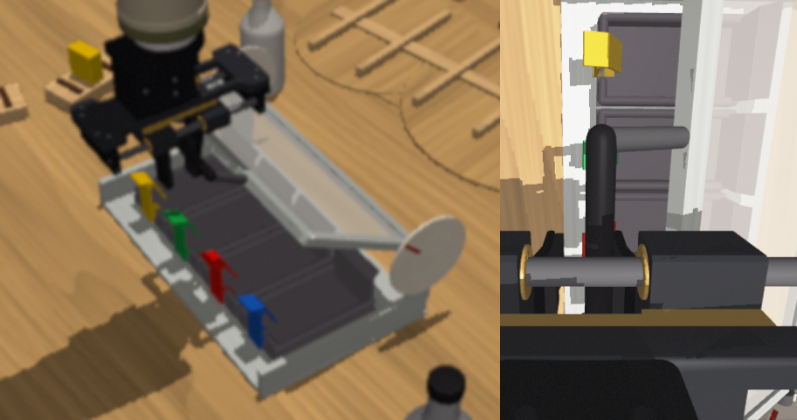

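The bar is still between the fingers with the cover part-way up, but the side load has forced the jaws open to 22 mm. I suspect the cover was not level at the start, so I'll fit hinge, yaw and angle to the pictures.

```bash
python3 - <<'E'
from h import *
from scipy.optimize import least_squares
T=r.camera('top');S=r.camera('side')
def model(p):
    x,y,yaw,a=p;X=np.array([np.cos(yaw),np.sin(yaw),0]);Y=np.array([-X[1],X[0],0]);Z=np.array([0,0,1.])
    h=np.array([x,y,.095]);rad=lambda d:-d*np.cos(a)*X+d*np.sin(a)*Z
    g=lambda d,w:h+rad(d)+w*Y
    return g(0,.1725),g(0,-.1725),g(.17,.1725),g(.17,-.1725),g(.215,.06),g(.215,-.06)
to=[(90+u*.55,130+v*.55) for u,v in [(303,167),(560,183),(290,292),(555,310),(370,337),(470,342)]]
so=[(120+u*.5505,110+v*.55) for u,v in [(335,155),(478,300),(226,183),(372,342)]]
def res(p):
    m=model(p)
    return np.concatenate([np.ravel([proj(T,m[i])-to[i] for i in range(6)]),np.ravel([proj(S,m[i])-so[i] for i in range(4)])])
f=least_squares(res,[.66,-.12,-.07,.1],loss='soft_l1');print(f.x,np.round(f.fun.reshape(-1,2),1))
m=f.x
o=least_squares(lambda q:(proj(S,model([*m[:3],q[0]])[3])-np.array([180+308/2,150+242/2])),[.4]);print('now a',o.x,o.fun)
where()
E
```

```text
[ 0.65981848 -0.12159392 -0.07022451  0.13338213] [[-0.5 -0.9]
 [ 1.2  0.4]
 [-1.2  0. ]
 [ 2.9  0.7]
 [ 2.  -1.7]
 [-0.2 -0.7]
 [-1.8 -1.1]
 [ 6.6 -0.6]
 [-3.1 -0.4]
 [-1.3  0.9]]
now a [0.54107225] [-0.71286326 -0.37451249]
t5.83 [ 0.472  -0.1078  0.1738] yaw-4.0 F [ 40.4  -5.3 -23.1] w0.0223 g20.0
```

```bash
python3 -m pendant '[[0,0,0,0],[0,0,0,0],[0,0,0,0],[0,0,0,0]]' 0.5 20
python3 - <<'E'
from h import *
where()
plan((.476,-.1085,.1975,-4,3))
E
```

```text
time: 6.17
ee_pos: [0.4646, -0.1072, 0.1716]
eef_rot: [0.731, 0.682, -0.0, -0.0]
ft_force: [-0.0, -0.4, -0.9]
width: 0.0398
grip_force: 0.0
t6.17 [ 0.4646 -0.1072  0.1716] yaw-4.0 F [-0.  -0.4 -0.9] w0.0398 g0.0
(0.476, -0.1085, 0.1975, -4)
[-0.0002,0.0038,-0.0086,-0.000],[-0.0002,0.0038,-0.0086,-0.000],[-0.0002,0.0038,-0.0086,-0.000]
```

```bash
python3 -m pendant '[[0,0.004,-0.009,0],[0,0.004,-0.009,0],[0,0.004,-0.008,0],[0,0,0,0],[0,0,0,0]]'
python3 -m pendant '[[0,0,0,0],[0,0,0,0],[0,0,0,0],[0,0,0,0],[0,0,0,0],[0,0,0,0],[0,0,0,0]]' 0 25
python3 -m pendant '[[0,0.012,-0.018,0],[0,0.0135,-0.0165,0],[0,0.0155,-0.015,0],[0,0,0,0]]'
```

```text
time: 6.58
ee_pos: [0.4772, -0.1081, 0.1982]
eef_rot: [0.731, 0.682, 0.0, 0.0]
ft_force: [-0.4, 0.1, -0.5]
width: 0.0436
grip_force: 0.0
time: 7.17
ee_pos: [0.4765, -0.108, 0.1974]
eef_rot: [0.731, 0.682, -0.0, -0.0]
ft_force: [-0.7, -0.4, -1.9]
width: 0.0113
grip_force: 25.0
time: 7.5
ee_pos: [0.5174, -0.1111, 0.2499]
eef_rot: [0.731, 0.682, -0.001, -0.001]
ft_force: [-20.7, 3.0, 24.8]
width: 0.0111
grip_force: 25.0
```

```bash
python3 -m pendant '[[0,-0.0015,-0.0015,0],[0,0.0165,-0.0135,0],[0,0.018,-0.012,0],[0,0,0,0]]'
python3 - <<'E'
from h import *
where();p,a,s=pose();X=np.array([np.cos(.0702),-np.sin(.0702)]);d=(p[:2]-[.6598,-.1216])@X;z=p[2]+.008-.095;print('a',np.arctan2(z,-d),np.hypot(z,d))
E
```

```text
time: 7.83
ee_pos: [0.5518, -0.1138, 0.2765]
eef_rot: [0.731, 0.682, 0.0, 0.001]
ft_force: [-10.5, 0.5, 19.4]
width: 0.0109
grip_force: 25.0
t7.83 [ 0.5518 -0.1138  0.2765] yaw-4.0 F [-10.5   0.5  19.4] w0.0109 g25.0
a 1.051871407814391 0.21826589019879478
```

```bash
python3 -m pendant '[[0,-0.0005,-0.0015,0],[0,0.019,-0.01,0],[0,0.02,-0.008,0],[0,0.0205,-0.006,0],[0,0,0,0]]'
python3 -m pendant '[[0,0.021,-0.0035,0],[0,0.0215,-0.0015,0],[0,0.0215,0.0005,0],[0,0,0,0]]'
python3 - <<'E'
from h import *
where();p,a,s=pose();X=np.array([np.cos(.0702),-np.sin(.0702)]);d=(p[:2]-[.6598,-.1216])@X;z=p[2]+.008-.095;print('a',np.arctan2(z,-d),np.hypot(z,d))
E
```

```text
time: 8.25
ee_pos: [0.6116, -0.1185, 0.3009]
eef_rot: [0.732, 0.682, -0.0, 0.002]
ft_force: [-0.9, -1.4, 10.1]
width: 0.0111
grip_force: 25.0
time: 8.58
ee_pos: [0.6759, -0.1229, 0.3042]
eef_rot: [0.731, 0.682, -0.0, 0.002]
ft_force: [3.3, -1.9, 5.3]
width: 0.0108
grip_force: 25.0
t8.58 [ 0.6759 -0.1229  0.3042] yaw-4.0 F [ 3.3 -1.9  5.3] w0.0108 g25.0
a 1.6452094448468908 0.217839535366296
```

```bash
python3 -m pendant '[[0,0,0,0],[0,0,0,0],[0,0,0,0],[0,0,0,0],[0,0,-0.02,0],[0,0,-0.025,0],[0,0,-0.025,0]]' 0.5
python3 - <<'E'
from h import *
where();plan((.5,.1,.36,-4,8),(.437,.27,.25,-13,6))
E
```

```text
time: 9.17
ee_pos: [0.6725, -0.1213, 0.3745]
eef_rot: [0.731, 0.682, -0.0, -0.001]
ft_force: [-0.0, -0.9, 0.6]
width: 0.042
grip_force: 0.0
t9.17 [ 0.6725 -0.1213  0.3745] yaw-4.0 F [-0.  -0.9  0.6] w0.0420 g0.0
(0.5, 0.1, 0.36, -4)
[0.0261,-0.0234,0.0018,0.000],[0.0261,-0.0234,0.0018,0.000],[0.0261,-0.0234,0.0018,0.000],[0.0261,-0.0234,0.0018,0.000],[0.0261,-0.0234,0.0018,0.000],[0.0261,-0.0234,0.0018,0.000],[0.0261,-0.0234,0.0018,0.000],[0.0261,-0.0234,0.0018,0.000]
(0.437, 0.27, 0.25, -13)
[0.0275,-0.0125,0.0183,0.026],[0.0272,-0.0132,0.0183,0.026],[0.0268,-0.0139,0.0183,0.026],[0.0265,-0.0146,0.0183,0.026],[0.0261,-0.0153,0.0183,0.026],[0.0257,-0.0159,0.0183,0.026]
```

```bash
python3 -m pendant '[[0.026,-0.023,0.002,0],[0.026,-0.023,0.002,0],[0.026,-0.023,0.002,0],[0.026,-0.023,0.002,0],[0.026,-0.023,0.002,0],[0.026,-0.023,0.002,0],[0.026,-0.023,0.002,0],[0.026,-0.023,0.002,0]]' 0.7
python3 -m pendant '[[0.0275,-0.0125,0.018,0.026],[0.027,-0.013,0.018,0.026],[0.027,-0.014,0.018,0.026],[0.0265,-0.0145,0.018,0.026],[0.026,-0.0155,0.018,0.026],[0.0255,-0.016,0.018,0.026],[0,0,0,0],[0,0,0,0]]'
python3 - <<'E'
from h import *
where();c=shot('wrist','w3.png');T=shot('top','top3.png')
for t in ['grip_red','grip_yellow','grip_green']:
  for n,cc in [('wrist',c),('top',T)]: print(t,n,[(round(float(x['score']),2),np.round(x['bbox']).tolist()) for x in r.outline_of(t,n)[:1]])
a=cv2.imread('pics/w3.png')[:,:];b=cv2.imread('pics/top3.png')[130:370,90:530]
cv2.imwrite('pics/c3.png',np.hstack([cv2.resize(a,(400,300)),cv2.resize(b,(400,300))]))
E
```

```text
time: 9.83
ee_pos: [0.5024, 0.0998, 0.358]
eef_rot: [0.731, 0.682, 0.0, -0.0]
ft_force: [0.5, 0.7, 0.0]
width: 0.0609
grip_force: 0.0
time: 10.5
ee_pos: [0.4391, 0.2694, 0.2489]
eef_rot: [0.781, 0.624, -0.001, -0.0]
ft_force: [0.6, -0.5, 0.6]
width: 0.0607
grip_force: 0.0
t10.50 [0.4391 0.2694 0.2489] yaw-12.7 F [ 0.6 -0.5  0.6] w0.0607 g0.0
grip_red wrist [(0.84, [305.0, 155.0, 108.0, 54.0])]
grip_red top [(0.82, [150.0, 323.0, 26.0, 50.0])]
grip_yellow wrist [(0.74, [441.0, 154.0, 116.0, 94.0])]
grip_yellow top [(0.62, [164.0, 265.0, 29.0, 46.0])]
grip_green wrist [(0.97, [467.0, 232.0, 106.0, 68.0])]
grip_green top [(0.79, [200.0, 258.0, 29.0, 41.0])]
```

View pics/c3.png

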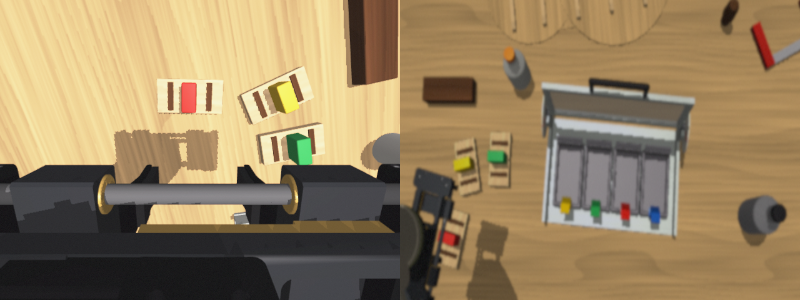

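The cover is up and the bays are clear. The wrist view shows red at (305,155), yellow at (441,154) and green at (467,232). I'll fit the cassette poses by silhouette.

```bash
cat >> h.py <<'E'
from scipy.optimize import minimize
def box(lx,ly,z0,z1): return np.array([[a*lx/2,b*ly/2,z] for a in(-1,1) for b in(-1,1) for z in(z0,z1)])
BOX=[box(.11,.056,0,.02),box(.022,.044,.02,.065)]
def sil(c,x,y,yw,k=2,z=0):
    m=np.zeros((480*k,640*k),np.uint8);M=R.from_euler('z',yw,degrees=True).as_matrix()
    for b in BOX:
        q=np.array([proj(c,M@v+[x,y,z]) for v in b])
        cv2.fillConvexPoly(m,cv2.convexHull(np.round(q*k).astype(np.int32)),1)
    return m
def cass(c,cam,col,x,y,yw,z=0):
    o=r.outline_of('grip_'+col,cam)
    if not o: return None
    m=cv2.resize(o[0]['mask'].astype(np.uint8),None,fx=2,fy=2,interpolation=0)
    def f(p):
        s=sil(c,p[0]/1000,p[1]/1000,p[2],z=z);return 1-(s&m).sum()/max(1,(s|m).sum())
    best=min((minimize(f,[x*1e3,y*1e3,yw+d],method='Nelder-Mead',options=dict(initial_simplex=[[x*1e3,y*1e3,yw+d],[x*1e3+15,y*1e3,yw+d],[x*1e3,y*1e3+15,yw+d],[x*1e3,y*1e3,yw+d+12]])) for d in(-8,8)),key=lambda o:o.fun)
    return np.round([best.x[0]/1e3,best.x[1]/1e3],4),round(best.x[2],1),'IoU',round(1-best.fun,3),'sc',round(float(o[0]['score']),2)
E
python3 - <<'E'
from h import *
c=shot('wrist')
print('red',cass(c,'wrist','red',.437,.324,-13))
print('yel',cass(c,'wrist','yellow',.579,.293,12))
print('grn',cass(c,'wrist','green',.595,.202,0))
E
```

```text
red (array([0.4382, 0.3233]), np.float64(-14.0), 'IoU', np.float64(0.98), 'sc', 0.8)
yel (array([0.579, 0.293]), np.float64(4.0), 'IoU', np.float64(0.0), 'sc', 0.7)
grn (array([0.5964, 0.2015]), np.float64(-1.1), 'IoU', np.float64(0.97), 'sc', 0.82)
```

```bash
python3 - <<'E'
from h import *
where();plan((.4382,.3233,.11,-14,6),(.4382,.3233,.038,-14,5))
E
```

```text
t11.10 [0.4409 0.2682 0.2502] yaw-13.0 F [0.6 0.1 0.9] w0.0609 g0.0
(0.4382, 0.3233, 0.11, -14)
[0.0089,-0.0025,0.0234,0.003],[0.0088,-0.0025,0.0234,0.003],[0.0088,-0.0026,0.0234,0.003],[0.0088,-0.0026,0.0234,0.003],[0.0088,-0.0026,0.0234,0.003],[0.0088,-0.0026,0.0234,0.003]
(0.4382, 0.3233, 0.038, -14)
[0.0000,0.0000,0.0144,-0.000],[0.0000,0.0000,0.0144,-0.000],[0.0000,0.0000,0.0144,-0.000],[0.0000,0.0000,0.0144,-0.000],[0.0000,0.0000,0.0144,-0.000]
```

```bash
python3 -m pendant '[[0.009,-0.0025,0.0235,0.003],[0.009,-0.0025,0.0235,0.003],[0.009,-0.0025,0.0235,0.003],[0.009,-0.0025,0.0235,0.003],[0.009,-0.0025,0.0235,0.003],[0.009,-0.0025,0.0235,0.003],[0,0,0,0]]'
python3 -m pendant '[[0,0,0.014,0],[0,0,0.015,0],[0,0,0.014,0],[0,0,0.015,0],[0,0,0.014,0],[0,0,0,0],[0,0,0,0]]'
python3 -m pendant '[[0,0,0,0],[0,0,0,0],[0,0,0,0],[0,0,0,0],[0,0,0,0],[0,0,0,0]]' 0 50
python3 -m pendant '[[0,0,-0.02,0],[0,0,-0.025,0],[0,0,-0.03,0],[0,0,-0.03,0],[0,0,-0.03,0],[0,0,-0.03,0],[0,0,0,0]]'
```

```text
time: 11.68
ee_pos: [0.4361, 0.3245, 0.1047]
eef_rot: [0.787, 0.617, -0.003, 0.0]
ft_force: [-1.3, 0.0, -0.7]
width: 0.0607
grip_force: 0.0
time: 12.27
ee_pos: [0.439, 0.324, 0.0378]
eef_rot: [0.788, 0.616, -0.0, 0.0]
ft_force: [-0.2, 0.4, 0.7]
width: 0.0607
grip_force: 0.0
time: 12.77
ee_pos: [0.4388, 0.3244, 0.0373]
eef_rot: [0.788, 0.616, 0.0, -0.0]
ft_force: [-0.1, -0.3, -0.1]
width: 0.029
grip_force: 0.0
time: 13.35
ee_pos: [0.4407, 0.3258, 0.208]
eef_rot: [0.788, 0.616, 0.004, -0.001]
ft_force: [1.5, 0.3, -2.4]
width: 0.0214
grip_force: 50.0
```

```bash
python3 - <<'E'
from h import *
where()
plan((.5,.12,.25,-8,7),(.54,-.05,.24,-4,6))
E
```

```text
t13.35 [0.4407 0.3258 0.208 ] yaw-14.0 F [ 1.5  0.3 -2.4] w0.0214 g50.0
(0.5, 0.12, 0.25, -8)
[-0.0265,0.0153,-0.0060,-0.015],[-0.0267,0.0149,-0.0060,-0.015],[-0.0269,0.0145,-0.0060,-0.015],[-0.0271,0.0141,-0.0060,-0.015],[-0.0273,0.0137,-0.0060,-0.015],[-0.0275,0.0133,-0.0060,-0.015],[-0.0277,0.0129,-0.0060,-0.015]
(0.54, -0.05, 0.24, -4)
[-0.0271,0.0105,0.0017,-0.012],[-0.0273,0.0102,0.0017,-0.012],[-0.0274,0.0099,0.0017,-0.012],[-0.0275,0.0096,0.0017,-0.012],[-0.0276,0.0093,0.0017,-0.012],[-0.0277,0.0089,0.0017,-0.012]
```

```bash
python3 -m pendant '[[-0.0265,0.0155,-0.006,-0.015],[-0.0265,0.015,-0.006,-0.015],[-0.027,0.0145,-0.006,-0.015],[-0.027,0.014,-0.006,-0.015],[-0.0275,0.0135,-0.006,-0.015],[-0.0275,0.0135,-0.006,-0.015],[-0.0275,0.013,-0.006,-0.015]]'
python3 -m pendant '[[-0.035,0.012,0.0015,-0.012],[-0.035,0.0115,0.0015,-0.012],[-0.036,0.011,0.0015,-0.012],[-0.036,0.011,0.0015,-0.012],[-0.036,0.0105,0.0015,-0.012],[-0.036,0.010,0.0015,-0.010],[0,0,0,0],[0,0,0,0]]'
python3 - <<'E'
from h import *
where();c=shot('wrist','w4.png')
np.savez('w4.npz',K=c['camera_matrix'],xyz=c['xyz'],att=c['attitude'])
E
```

```text
time: 13.93
ee_pos: [0.4982, 0.1172, 0.2437]
eef_rot: [0.754, 0.657, -0.0, -0.0]
ft_force: [1.0, 0.8, -2.7]
width: 0.0217
grip_force: 50.0
time: 14.6
ee_pos: [0.5401, -0.1038, 0.2343]
eef_rot: [0.733, 0.681, -0.001, -0.0]
ft_force: [-0.8, 2.0, -3.1]
width: 0.0219
grip_force: 50.0
t14.60 [ 0.5401 -0.1038  0.2343] yaw-4.2 F [-0.8  2.  -3.1] w0.0219 g50.0
```

View pics/w4.png

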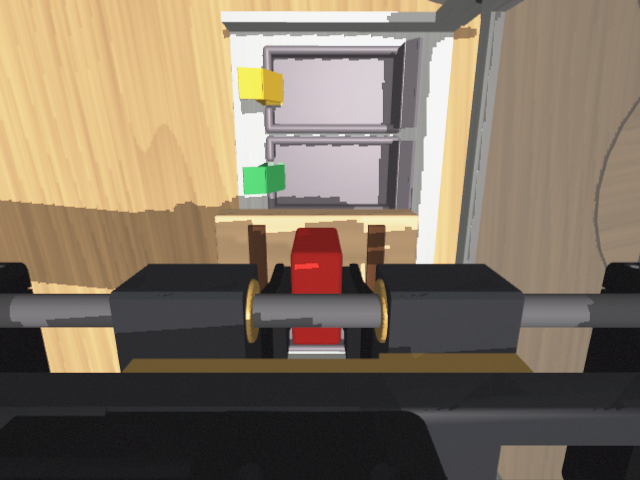

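The view shows the yellow bay, its rails at rows 50 and 128, and the green bay, its rails at rows 139 and 207. The bay ends are at columns 270 and 385, and the held red cassette sits level in the jaws.

```bash
python3 - <<'E'
from h import *
f=np.load('w4.npz');c=dict(camera_matrix=f['K'],xyz=f['xyz'],attitude=f['att'])
X=np.array([np.cos(.0702),-np.sin(.0702),0]);Y=np.array([-X[1],X[0],0]);H=np.array([.6598,-.1216,0])
loc=lambda u,v,z:np.round([(toplane(c,u,v,z)-H)@X,(toplane(c,u,v,z)-H)@Y],4)
for z in (.018,.024):
  print(z,'rails y',[loc(330,v,z)[1] for v in(50,128,139,207)],'left rail x',loc(270,120,z)[0],loc(270,150,z)[0])
print('floor back edge',loc(385,90,.003),loc(385,90,.008),loc(384,175,.005),'yaw along rails',loc(280,48,.02),loc(398,48,.02),loc(272,139,.02),loc(395,140,.02))
print('backstop top inner',loc(404,90,.056),'frame right', loc(400,140,.056))
i=cv2.imread('pics/w4.png')
g=cv2.cvtColor(i,cv2.COLOR_BGR2GRAY)
print('col330',[(v,int(g[v,330])) for v in range(40,66)]);print([(v,int(g[v,330])) for v in range(120,150)]);print([(u,int(g[150,u])) for u in range(262,290)],[(u,int(g[90,u])) for u in range(376,412)])
E
```

```text
0.018 rails y [np.float64(0.1586), np.float64(0.0883), np.float64(0.0777), np.float64(0.0089)] left rail x -0.1656 -0.1666
0.024 rails y [np.float64(0.1573), np.float64(0.0881), np.float64(0.0777), np.float64(0.01)] left rail x -0.1648 -0.1659
floor back edge [-0.051   0.1251] [-0.0519  0.1245] [-0.0486  0.0407] yaw along rails [-0.1537  0.16  ] [-0.0436  0.1597] [-0.164   0.0779] [-0.042   0.0766]
backstop top inner [-0.0441  0.1186] frame right [-0.0452  0.0767]
col330 [(40, 246), (41, 246), (42, 246), (43, 246), (44, 246), (45, 233), (46, 143), (47, 155), (48, 178), (49, 193), (50, 169), (51, 140), (52, 123), (53, 105), (54, 80), (55, 60), (56, 58), (57, 72), (58, 92), (59, 119), (60, 170), (61, 206), (62, 206), (63, 206), (64, 206), (65, 206)]
[(120, 206), (121, 205), (122, 206), (123, 192), (124, 155), (125, 139), (126, 156), (127, 181), (128, 186), (129, 159), (130, 135), (131, 116), (132, 105), (133, 134), (134, 161), (135, 178), (136, 174), (137, 141), (138, 160), (139, 187), (140, 186), (141, 151), (142, 132), (143, 109), (144, 152), (145, 202), (146, 201), (147, 201), (148, 201), (149, 201)]
[(262, 244), (263, 244), (264, 239), (265, 150), (266, 115), (267, 134), (268, 151), (269, 176), (270, 197), (271, 158), (272, 137), (273, 114), (274, 78), (275, 119), (276, 185), (277, 185), (278, 184), (279, 186), (280, 186), (281, 185), (282, 188), (283, 187), (284, 187), (285, 187), (286, 189), (287, 188), (288, 189), (289, 188)] [(376, 212), (377, 213), (378, 212), (379, 213), (380, 213), (381, 212), (382, 198), (383, 104), (384, 103), (385, 104), (386, 104), (387, 103), (388, 103), (389, 102), (390, 102), (391, 97), (392, 70), (393, 59), (394, 61), (395, 60), (396, 59), (397, 57), (398, 59), (399, 58), (400, 61), (401, 84), (402, 136), (403, 130), (404, 107), (405, 107), (406, 108), (407, 108), (408, 107), (409, 108), (410, 107), (411, 109)]
```

```bash
python3 - <<'E'
from h import *
f=np.load('w4.npz');c=dict(camera_matrix=f['K'],xyz=f['xyz'],attitude=f['att'])
p,a,s=pose();t=np.radians(a);yt=np.array([np.cos(t),np.sin(t),0]);xt=np.array([-yt[1],yt[0],0])
where()
for dz in(-.01,0,.01):
    b=p+[0,0,.008-.045+.02+dz]
    print(dz,[np.round(proj(c,b+.028*xt+e*.055*yt),1) for e in(-1,1)],[np.round(proj(c,b+[0,0,.045]+.022*xt+e*.011*yt),1) for e in(-1,1)])
i=cv2.imread('pics/w4.png')
print([i[v,300].tolist() for v in range(208,226,2)])
plan((.5500,-.1507,.13,-4,6))
E
```

```text
t14.65 [ 0.5402 -0.1017  0.2342] yaw-4.1 F [ 0.7  1.3 -2.8] w0.0217 g50.0
-0.01 [array([207.5, 217.4]), array([422.9, 216.9])] [array([286.7, 256.6]), array([342.7, 256.5])]
0 [array([201.4, 221.8]), array([428.8, 221.3])] [array([284.5, 265.4]), array([344.7, 265.3])]
0.01 [array([194.5, 226.8]), array([435.5, 226.3])] [array([281.9, 275.6]), array([346.9, 275.5])]
[[96, 99, 110], [91, 118, 141], [88, 117, 141], [90, 118, 143], [161, 215, 240], [185, 233, 246], [186, 233, 246], [183, 233, 246], [183, 232, 246]]
(0.55, -0.1507, 0.13, -4)
[-0.0080,0.0022,0.0174,-0.000],[-0.0080,0.0022,0.0174,-0.000],[-0.0080,0.0022,0.0174,-0.000],[-0.0080,0.0022,0.0174,-0.000],[-0.0080,0.0022,0.0174,-0.000],[-0.0080,0.0022,0.0174,-0.000]
```

The held cassette hangs about 20 mm low because I lifted before the fingers had fully closed. I'll set it on free bench at (0.45, 0.20) and regrip at full depth.

```bash
python3 - <<'E'
from h import *
plan((.45,.2,.15,-8,9),(.45,.2,.065,-8,6))
E
```

```text
(0.45, 0.2, 0.15, -8)
[0.0327,-0.0124,0.0094,0.008],[0.0326,-0.0126,0.0094,0.008],[0.0325,-0.0129,0.0094,0.008],[0.0324,-0.0131,0.0094,0.008],[0.0323,-0.0134,0.0094,0.008],[0.0322,-0.0136,0.0094,0.008],[0.0321,-0.0139,0.0094,0.008],[0.0320,-0.0141,0.0094,0.008]
[0.0319,-0.0144,0.0094,0.008]
(0.45, 0.2, 0.065, -8)
[0.0000,0.0000,0.0142,-0.000],[0.0000,0.0000,0.0142,-0.000],[0.0000,0.0000,0.0142,-0.000],[0.0000,0.0000,0.0142,-0.000],[0.0000,0.0000,0.0142,-0.000],[0.0000,0.0000,0.0142,-0.000]
```

```bash
python3 -m pendant '[[0.0325,-0.0125,0,0.008],[0.0325,-0.0125,0,0.008],[0.0325,-0.013,0.01,0.008],[0.0325,-0.013,0.012,0.008],[0.0325,-0.0135,0.012,0.008],[0.032,-0.0135,0.012,0.008],[0.032,-0.014,0.012,0.008],[0.032,-0.014,0.012,0.008]]' | head -2
python3 -m pendant '[[0.032,-0.014,0.012,0.008],[0,0,0.015,0],[0,0,0.015,0],[0,0,0.015,0],[0,0,0.015,0],[0,0,0.01,0],[0,0,0,0],[0,0,0,0]]'
python3 -m pendant '[[0,0,0.004,0],[0,0,0.004,0],[0,0,0,0]]'
```

```text
time: 15.32
ee_pos: [0.4584, 0.1694, 0.1644]
time: 15.98
ee_pos: [0.45, 0.2006, 0.083]
eef_rot: [0.755, 0.656, -0.0, -0.0]
ft_force: [-0.3, -0.3, -2.6]
width: 0.0215
grip_force: 50.0
time: 16.23
ee_pos: [0.4505, 0.2002, 0.0748]
eef_rot: [0.755, 0.656, 0.0, -0.0]
ft_force: [0.7, 0.9, -2.7]
width: 0.0215
grip_force: 50.0
```

```bash
python3 -m pendant '[[0,0,0.004,0],[0,0,0.004,0],[0,0,0,0]]' | sed -n 2,4p
python3 -m pendant '[[0,0,0.004,0],[0,0,0.003,0],[0,0,0,0]]' | sed -n 2,4p
python3 -m pendant '[[0,0,0.002,0],[0,0,0,0]]' | sed -n 2,4p
```

```text
ee_pos: [0.4502, 0.1999, 0.0663]
eef_rot: [0.755, 0.656, -0.0, -0.0]
ft_force: [-0.4, -0.3, -1.5]
ee_pos: [0.4502, 0.1999, 0.0594]
eef_rot: [0.755, 0.656, -0.0, -0.0]
ft_force: [0.6, 0.8, -2.6]
ee_pos: [0.4505, 0.2001, 0.0578]
eef_rot: [0.755, 0.656, -0.0, -0.0]
ft_force: [-0.5, -0.2, -0.9]
```

```bash
python3 -m pendant '[[0,0,0.001,0],[0,0,0,0],[0,0,0,0],[0,0,0,0],[0,0,0,0]]' 0.6 | sed -n 2,5p
python3 -m pendant '[[0,0,0.01,0],[0,0,0.009,0],[0,0,0,0],[0,0,0,0]]' | sed -n 2,5p
python3 -m pendant '[[0,0,0,0],[0,0,0,0],[0,0,0,0],[0,0,0,0],[0,0,0,0],[0,0,0,0],[0,0,0,0],[0,0,0,0]]' 0 50
python3 -m pendant '[[0,0,0,0],[0,0,0,0]]'|tail -2
python3 - <<'E'
from h import *
where();plan((.45,.2,.15,-8,4),(.55,-.1507,.15,-4,12))
E
```

```text
ee_pos: [0.4507, 0.2002, 0.0572]
eef_rot: [0.755, 0.656, 0.0, -0.0]
ft_force: [-0.4, -0.3, -0.8]
width: 0.0468
ee_pos: [0.4499, 0.1997, 0.0371]
eef_rot: [0.755, 0.656, -0.001, -0.0]
ft_force: [0.9, 0.0, -0.2]
width: 0.0519
time: 18.32
ee_pos: [0.4507, 0.2002, 0.0382]
eef_rot: [0.755, 0.656, 0.0, -0.0]
ft_force: [0.2, -0.1, 1.4]
width: 0.0217
grip_force: 50.0
width: 0.0218
grip_force: 50.0
t18.48 [0.4507 0.2002 0.0382] yaw-8.1 F [-0.2  0.2  2.5] w0.0218 g50.0
(0.45, 0.2, 0.15, -8)
[-0.0001,-0.0002,-0.0280,-0.000],[-0.0001,-0.0002,-0.0280,-0.000],[-0.0001,-0.0002,-0.0280,-0.000],[-0.0001,-0.0002,-0.0280,-0.000]
(0.55, -0.1507, 0.15, -4)
[-0.0278,0.0123,-0.0000,-0.006],[-0.0279,0.0122,-0.0000,-0.006],[-0.0279,0.0120,-0.0000,-0.006],[-0.0280,0.0118,-0.0000,-0.006],[-0.0281,0.0117,-0.0000,-0.006],[-0.0281,0.0115,-0.0000,-0.006],[-0.0282,0.0113,-0.0000,-0.006],[-0.0283,0.0112,-0.0000,-0.006]
[-0.0283,0.0110,-0.0000,-0.006],[-0.0284,0.0108,-0.0000,-0.006],[-0.0285,0.0107,-0.0000,-0.006],[-0.0285,0.0105,-0.0000,-0.006]
```

```bash
python3 -m pendant '[[0,0,-0.02,0],[0,0,-0.03,0],[0,0,-0.03,0],[0,0,-0.032,0]]' | sed -n 2,4p
python3 -m pendant '[[-0.028,0.0125,0,-0.006],[-0.028,0.012,0,-0.006],[-0.028,0.012,0,-0.006],[-0.028,0.012,0,-0.006],[-0.028,0.0115,0,-0.006],[-0.028,0.0115,0,-0.006],[-0.028,0.0115,0,-0.006],[-0.0285,0.011,0,-0.006]]' | sed -n 2,4p
python3 -m pendant '[[-0.0285,0.011,0,-0.006],[-0.0285,0.011,0,-0.006],[-0.0285,0.0105,0,-0.006],[-0.0285,0.0105,0,-0.006],[0,0,0,0],[0,0,0,0]]'
python3 - <<'E'
from h import *
where();plan((.55,-.1507,.105,-4,3))
E
```

```text
ee_pos: [0.4498, 0.1995, 0.1505]
eef_rot: [0.755, 0.655, -0.001, -0.0]
ft_force: [0.0, 1.1, -2.3]
ee_pos: [0.5168, -0.0354, 0.1497]
eef_rot: [0.739, 0.674, -0.0, -0.0]
ft_force: [0.3, 0.3, -2.3]
time: 19.98
ee_pos: [0.5497, -0.1533, 0.1494]
eef_rot: [0.732, 0.681, -0.001, -0.0]
ft_force: [0.2, 1.3, -3.4]
width: 0.0219
grip_force: 50.0
t19.98 [ 0.5497 -0.1533  0.1494] yaw-4.2 F [ 0.2  1.3 -3.4] w0.0219 g50.0
(0.55, -0.1507, 0.105, -4)
[0.0009,0.0000,0.0148,-0.001],[0.0009,0.0000,0.0148,-0.001],[0.0009,0.0000,0.0148,-0.001]
```

```bash
python3 -m pendant '[[0.001,0,0.015,-0.001],[0.001,0,0.015,-0.001],[0,0,0.01,0],[0,0,0,0],[0,0,0,0]]' | sed -n 2,4p
for k in 1; do python3 -m pendant '[[0,0,0.006,0],[0,0,0.006,0],[0,0,0,0]]' | sed -n 2,4p; python3 -m pendant '[[0,0,0.006,0],[0,0,0.006,0],[0,0,0,0]]' | sed -n 2,4p; done
```

```text
ee_pos: [0.5501, -0.1485, 0.1097]
eef_rot: [0.73, 0.683, -0.0, -0.001]
ft_force: [-0.6, -0.8, -2.3]
ee_pos: [0.5505, -0.1491, 0.0974]
eef_rot: [0.73, 0.683, 0.0, 0.0]
ft_force: [0.9, -0.4, -2.4]
ee_pos: [0.5516, -0.1494, 0.0858]
eef_rot: [0.73, 0.683, 0.001, 0.001]
ft_force: [4.4, -1.7, -1.9]
```

```bash
python3 -m pendant '[[-0.001,0,0.005,0],[0,0,0.005,0],[0,0,0,0]]' | sed -n 2,4p
python3 -m pendant '[[0,0,0.005,0],[0,0,0.005,0],[0,0,0,0]]' | sed -n 2,4p
```

```text
ee_pos: [0.5516, -0.1505, 0.0758]
eef_rot: [0.73, 0.683, 0.001, 0.001]
ft_force: [5.9, -0.2, -5.5]
ee_pos: [0.5513, -0.1504, 0.0654]
eef_rot: [0.73, 0.683, 0.001, 0.001]
ft_force: [6.6, -0.0, -5.6]
```

```bash
python3 -m pendant '[[0,0,0.005,0],[0,0,0.004,0],[0,0,0,0]]' | sed -n 2,4p
python3 -m pendant '[[0,0,0.004,0],[0,0,0.004,0],[0,0,0,0]]' | sed -n 2,4p
```

```text
ee_pos: [0.5514, -0.1508, 0.0566]
eef_rot: [0.73, 0.683, 0.001, 0.001]
ft_force: [6.3, -1.7, -3.5]
ee_pos: [0.5508, -0.1509, 0.0516]
eef_rot: [0.731, 0.683, 0.001, -0.0]
ft_force: [-12.7, 4.1, 37.5]
```

```bash
python3 - <<'E'
from h import *
c=shot('side','s5.png');i=cv2.imread('pics/s5.png')
a=cv2.resize(i[215:345,215:385],(510,390),interpolation=2)
shot('wrist','w5.png');w=cv2.resize(cv2.imread('pics/w5.png')[:300,180:400],(286,390))
cv2.imwrite('pics/c5.png',np.hstack([a,w]));where()
E
```

```text
t22.00 [ 0.5508 -0.1509  0.0516] yaw-3.9 F [-11.7   2.7  36.5] w0.0214 g50.0
```

View pics/c5.png

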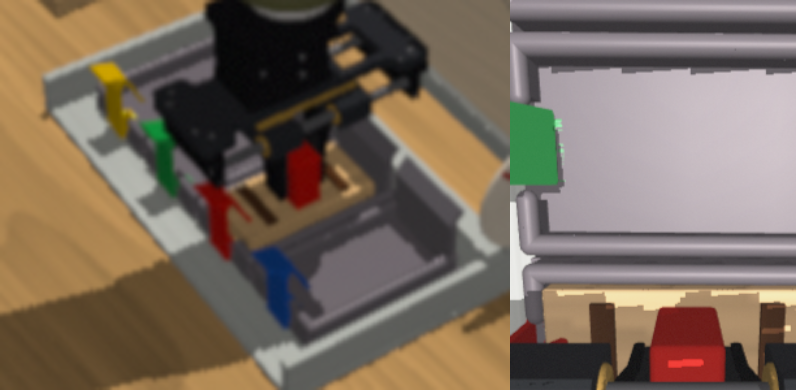

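It looks seated: the base lies below the +y rail line and inside the bay. A gentle upward tug will test the latch.

```bash
python3 -m pendant '[[0,0,-0.003,0],[0,0,0,0]]' | sed -n 2,4p
python3 -m pendant '[[0,0,-0.003,0],[0,0,0,0]]' | sed -n 2,4p
```

```text
ee_pos: [0.5499, -0.1506, 0.0519]
eef_rot: [0.731, 0.683, -0.0, -0.0]
ft_force: [-0.1, -2.6, -1.6]
ee_pos: [0.5496, -0.1505, 0.0541]
eef_rot: [0.731, 0.683, -0.001, -0.0]
ft_force: [0.9, -2.5, -6.5]
```

```bash
python3 -m pendant '[[0,0,-0.003,0],[0,0,0,0]]' | sed -n 2,4p
```

```text
ee_pos: [0.549, -0.1504, 0.0557]
eef_rot: [0.731, 0.683, -0.001, -0.001]
ft_force: [4.9, -4.7, -24.9]
```

Held with 25 N of pull, so it is latched. Lower, release and rise.

```bash
python3 -m pendant '[[0,0,0.003,0],[0,0,0.002,0],[0,0,0,0],[0,0,0,0]]' | sed -n 2,4p
python3 -m pendant '[[0,0,0,0],[0,0,0,0],[0,0,0,0],[0,0,0,0],[0,0,0,0]]' 0.6 | sed -n 2,5p
python3 -m pendant '[[0,0,-0.015,0],[0,0,-0.03,0],[0,0,-0.03,0],[0,0,-0.03,0],[0,0,-0.03,0],[0,0,-0.03,0],[0,0,0,0]]' | sed -n 2,5p
python3 - <<'E'
from h import *
where();c=shot('side','s6.png')
r.camera('wrist')
for col,y in (('red',-.1505),):
  for z in(.0,.005,.01,.015,.02): print(z,cass(c,'side',col,.55,y,-4,z=z))
plan((.56,.05,.24,-2,8),(.59,.16,.24,-1,5))
E
```

```text
ee_pos: [0.5499, -0.1505, 0.0529]
eef_rot: [0.73, 0.683, -0.0, -0.0]
ft_force: [-1.1, -3.2, -3.9]
ee_pos: [0.5507, -0.15, 0.0533]
eef_rot: [0.73, 0.683, 0.0, 0.0]
ft_force: [-0.7, -0.1, 0.2]
width: 0.0468
ee_pos: [0.5528, -0.1511, 0.2241]
eef_rot: [0.73, 0.683, 0.003, 0.003]
ft_force: [0.5, -0.7, -1.5]
width: 0.052
t23.83 [ 0.5528 -0.1511  0.2241] yaw-3.9 F [ 0.5 -0.7 -1.5] w0.0520 g0.0
0.0 (array([ 0.5625, -0.1349]), np.float64(1.9), 'IoU', np.float64(0.859), 'sc', 0.74)
0.005 (array([ 0.5589, -0.1394]), np.float64(2.8), 'IoU', np.float64(0.852), 'sc', 0.74)
0.01 (array([ 0.5544, -0.1452]), np.float64(2.9), 'IoU', np.float64(0.845), 'sc', 0.74)
0.015 (array([ 0.553 , -0.1481]), np.float64(6.0), 'IoU', np.float64(0.843), 'sc', 0.74)
0.02 (array([ 0.548, -0.153]), np.float64(4.2), 'IoU', np.float64(0.833), 'sc', 0.74)
(0.56, 0.05, 0.24, -2)
[0.0250,-0.0004,-0.0029,-0.004],[0.0250,-0.0003,-0.0029,-0.004],[0.0250,-0.0002,-0.0029,-0.004],[0.0250,-0.0001,-0.0029,-0.004],[0.0250,-0.0000,-0.0029,-0.004],[0.0250,0.0001,-0.0029,-0.004],[0.0250,0.0002,-0.0029,-0.004],[0.0250,0.0003,-0.0029,-0.004]
(0.59, 0.16, 0.24, -1)
[0.0222,0.0052,-0.0000,-0.003],[0.0222,0.0053,-0.0000,-0.003],[0.0222,0.0054,-0.0000,-0.003],[0.0221,0.0055,-0.0000,-0.003],[0.0221,0.0055,-0.0000,-0.003]
```

```bash
python3 -m pendant '[[0.025,0,-0.003,-0.004],[0.025,0,-0.003,-0.004],[0.025,0,-0.003,-0.004],[0.025,0,-0.003,-0.004],[0.025,0,-0.003,-0.004],[0.025,0,-0.003,-0.004],[0.025,0,-0.003,-0.004],[0.025,0,-0.003,-0.004]]' 0.6 | sed -n 2p
python3 -m pendant '[[0.022,0.005,0,-0.003],[0.022,0.005,0,-0.003],[0.022,0.0055,0,-0.003],[0.022,0.0055,0,-0.003],[0.022,0.0055,0,-0.003],[0,0,0,0],[0,0,0,0]]' | sed -n 2,4p
python3 - <<'E'
from h import *
where();c=shot('wrist','w7.png')
print('grn',cass(c,'wrist','green',.596,.2015,-1));print('yel',cass(c,'wrist','yellow',.579,.293,12))
p=cass(c,'wrist','green',.596,.2015,-1)
plan((*p[0],.11,p[1],6))
E
```

```text
ee_pos: [0.5606, 0.0506, 0.2414]
ee_pos: [0.5902, 0.1599, 0.2407]
eef_rot: [0.713, 0.701, -0.001, -0.0]
ft_force: [-0.6, 0.3, 0.7]
t25.43 [0.5902 0.1599 0.2407] yaw-1.0 F [-0.6  0.3  0.7] w0.0520 g0.0
grn (array([0.5973, 0.2016]), np.float64(-1.3), 'IoU', np.float64(0.98), 'sc', 0.95)
yel (array([0.5815, 0.291 ]), np.float64(12.4), 'IoU', np.float64(0.983), 'sc', 0.58)
(np.float64(0.5973), np.float64(0.2016), 0.11, np.float64(-1.3))
[0.0074,0.0009,0.0220,0.000],[0.0074,0.0009,0.0220,0.000],[0.0074,0.0009,0.0220,0.000],[0.0074,0.0009,0.0220,0.000],[0.0074,0.0009,0.0220,0.000],[0.0074,0.0009,0.0220,0.000]
```

```bash
python3 -m pendant '[[0.0075,0.001,0.022,0],[0.0075,0.001,0.022,0],[0.007,0.001,0.022,0],[0.007,0.001,0.022,0],[0.007,0.001,0.022,0],[0.0065,0.001,0.022,0],[0,0,0,0],[0,0,0,0]]' | sed -n 2,4p
python3 -m pendant '[[0,0,0.015,0],[0,0,0.015,0],[0,0,0.015,0],[0,0,0.015,0],[0,0,0.01,0],[0,0,0,0],[0,0,0,0]]'  | sed -n 2,4p
python3 -m pendant '[[0,0,0,0],[0,0,0,0],[0,0,0,0],[0,0,0,0],[0,0,0,0],[0,0,0,0],[0,0,0,0],[0,0,0,0]]' 0 50 | sed -n 2,6p
```

```text
ee_pos: [0.5969, 0.2002, 0.1096]
eef_rot: [0.714, 0.7, -0.001, -0.0]
ft_force: [-0.2, -0.9, 1.3]
ee_pos: [0.5981, 0.2006, 0.0411]
eef_rot: [0.714, 0.7, 0.0, 0.0]
ft_force: [0.5, 0.2, 0.3]
ee_pos: [0.5974, 0.2012, 0.0402]
eef_rot: [0.714, 0.7, -0.0, -0.0]
ft_force: [-1.8, 0.3, 4.0]
width: 0.0215
grip_force: 50.0
```

```bash
python3 -m pendant '[[0,0,-0.02,0],[0,0,-0.03,0],[0,0,-0.035,0],[0,0,-0.035,0],[0,0,0,0],[0,0,0,0]]' | sed -n 2,6p
python3 - <<'E'
from h import *
where();plan((.5556,-.0709,.16,-4,9),(.5556,-.0709,.098,-4,5))
E
```

```text
ee_pos: [0.5986, 0.2013, 0.1619]
eef_rot: [0.714, 0.7, 0.002, 0.001]
ft_force: [-0.7, -0.3, -3.1]
width: 0.0219
grip_force: 50.0
t28.05 [0.5986 0.2013 0.1619] yaw-1.2 F [-0.7 -0.3 -3.1] w0.0219 g50.0
(0.5556, -0.0709, 0.16, -4)
[-0.0303,-0.0042,0.0002,0.006],[-0.0304,-0.0040,0.0002,0.006],[-0.0304,-0.0038,0.0002,0.006],[-0.0304,-0.0037,0.0002,0.006],[-0.0304,-0.0035,0.0002,0.006],[-0.0304,-0.0033,0.0002,0.006],[-0.0305,-0.0032,0.0002,0.006],[-0.0305,-0.0030,0.0002,0.006]
[-0.0305,-0.0028,0.0002,0.006]
(0.5556, -0.0709, 0.098, -4)
[0.0000,0.0000,0.0124,-0.000],[0.0000,0.0000,0.0124,-0.000],[0.0000,0.0000,0.0124,-0.000],[0.0000,0.0000,0.0124,-0.000],[0.0000,0.0000,0.0124,-0.000]
```

```bash
python3 -m pendant '[[-0.0305,-0.004,0,0.006],[-0.0305,-0.004,0,0.006],[-0.0305,-0.004,0,0.006],[-0.0305,-0.0035,0,0.006],[-0.0305,-0.0035,0,0.006],[-0.0305,-0.0035,0,0.006],[-0.0305,-0.003,0,0.006],[-0.0305,-0.003,0,0.006]]' | sed -n 2p
python3 -m pendant '[[-0.0305,-0.003,0,0.006],[0,0,0,0],[0,0,0.015,0],[0,0,0.015,0],[0,0,0.015,0],[0,0,0.01,0],[0,0,0,0],[0,0,0,0]]'  | sed -n 2,6p
python3 - <<'E'
from h import *
where();plan((.5556,-.0709,.098,-4,1))
E
```

```text
ee_pos: [0.5576, -0.0429, 0.1583]
ee_pos: [0.554, -0.0718, 0.1041]
eef_rot: [0.733, 0.68, -0.0, 0.0]
ft_force: [2.2, -0.0, -2.3]
width: 0.0214
grip_force: 49.8
t29.38 [ 0.554  -0.0718  0.1041] yaw-4.2 F [ 2.2 -0.  -2.3] w0.0214 g49.8
(0.5556, -0.0709, 0.098, -4)
[0.0010,0.0015,0.0061,-0.004]
```

```bash
python3 -m pendant '[[0.001,0.0015,0.006,-0.003],[0,0,0.006,0],[0,0,0.006,0],[0,0,0,0]]'  | sed -n 2,4p
python3 -m pendant '[[0,0,0.006,0],[0,0,0.006,0],[0,0,0.005,0],[0,0,0,0]]'  | sed -n 2,6p
```

```text
ee_pos: [0.5563, -0.0707, 0.0863]
eef_rot: [0.732, 0.682, 0.001, 0.001]
ft_force: [4.7, -0.2, -1.5]
ee_pos: [0.5562, -0.0708, 0.0692]
eef_rot: [0.732, 0.682, 0.0, 0.001]
ft_force: [6.0, -0.2, -4.3]
width: 0.0218
grip_force: 49.8
```

```bash
python3 -m pendant '[[0,0,0.005,0],[0,0,0.005,0],[0,0,0.003,0],[0,0,0,0]]'  | sed -n 2,4p
python3 -m pendant '[[0,0,0.003,0],[0,0,0,0]]'  | sed -n 2,6p
```

```text
ee_pos: [0.5557, -0.0709, 0.056]
eef_rot: [0.732, 0.682, 0.0, 0.0]
ft_force: [5.9, -0.3, -5.9]
ee_pos: [0.5556, -0.0709, 0.0537]
eef_rot: [0.732, 0.682, 0.0, -0.0]
ft_force: [2.2, -0.1, 2.5]
width: 0.0216
grip_force: 50.0
```

```bash
python3 -m pendant '[[0,0,0.003,0],[0,0,0,0]]'  | sed -n 2,4p
python3 -m pendant '[[0,0,-0.003,0],[0,0,-0.002,0],[0,0,0,0]]'  | sed -n 2,4p
python3 -m pendant '[[0,0,-0.003,0],[0,0,0,0]]'  | sed -n 2,6p
```

```text
ee_pos: [0.5557, -0.0709, 0.0536]
eef_rot: [0.732, 0.681, 0.001, -0.001]
ft_force: [-13.8, 3.0, 39.6]
ee_pos: [0.5555, -0.0709, 0.0558]
eef_rot: [0.732, 0.682, 0.0, 0.0]
ft_force: [4.0, -0.4, 0.4]
ee_pos: [0.555, -0.0708, 0.0573]
eef_rot: [0.732, 0.682, -0.001, -0.0]
ft_force: [8.0, -1.5, -19.2]
width: 0.0217
grip_force: 49.9
```

```bash
python3 -m pendant '[[0,0,0.003,0],[0,0,0.001,0],[0,0,0,0],[0,0,0,0]]' | sed -n 2,4p
python3 -m pendant '[[0,0,0,0],[0,0,0,0],[0,0,0,0],[0,0,0,0],[0,0,0,0]]' 0.6 | sed -n 2,5p
python3 -m pendant '[[0,0,-0.015,0],[0,0,-0.03,0],[0,0,-0.03,0],[0,0,-0.03,0],[0,0,-0.03,0],[0,0,-0.03,0],[0,0,0,0]]' | sed -n 2,5p
python3 - <<'E'
from h import *
where()
plan((.575,.25,.24,10,10))
E
```

```text
ee_pos: [0.5553, -0.0709, 0.0547]
eef_rot: [0.732, 0.682, -0.0, -0.0]
ft_force: [2.8, -0.3, -4.1]
ee_pos: [0.5553, -0.071, 0.0551]
eef_rot: [0.732, 0.682, -0.0, -0.0]
ft_force: [0.1, 0.5, -0.5]
width: 0.0464
ee_pos: [0.5579, -0.0716, 0.226]
eef_rot: [0.732, 0.681, 0.003, 0.002]
ft_force: [1.0, 0.3, 0.4]
width: 0.0522
t32.47 [ 0.5579 -0.0716  0.226 ] yaw-4.1 F [1.  0.3 0.4] w0.0522 g0.0
(0.575, 0.25, 0.24, 10)
[0.0322,-0.0006,-0.0014,-0.025],[0.0322,0.0002,-0.0014,-0.025],[0.0322,0.0010,-0.0014,-0.025],[0.0322,0.0018,-0.0014,-0.025],[0.0321,0.0026,-0.0014,-0.025],[0.0320,0.0034,-0.0014,-0.025],[0.0319,0.0042,-0.0014,-0.025],[0.0318,0.0049,-0.0014,-0.025]
[0.0317,0.0057,-0.0014,-0.025],[0.0315,0.0065,-0.0014,-0.025]
```

```bash
python3 -m pendant '[[0.032,-0.0005,-0.0015,-0.025],[0.032,0,-0.0015,-0.025],[0.032,0.001,-0.0015,-0.025],[0.032,0.002,-0.0015,-0.025],[0.032,0.0025,-0.0015,-0.025],[0.032,0.0035,-0.0015,-0.025],[0.032,0.004,-0.0015,-0.025],[0.032,0.005,-0.0015,-0.025]]' | sed -n 2p
python3 -m pendant '[[0.032,0.0055,0,-0.025],[0.0315,0.0065,0,-0.025],[0,0,0,0],[0,0,0,0]]' | sed -n 2,4p
python3 - <<'E'
from h import *
where();c=shot('wrist','w8.png')
p=cass(c,'wrist','yellow',.581,.291,12);print(p)
T=shot('top','top8.png');print(cass(T,'top','yellow',.581,.291,12),[cass(T,'top',k,*q,-4,z=.0145) for k,q in(('red',(.55,-.1505)),('green',(.555,-.071)))])
plan((*p[0],.11,p[1],6))
E
```

```text
ee_pos: [0.5685, 0.1871, 0.232]
ee_pos: [0.5709, 0.2524, 0.2312]
eef_rot: [0.64, 0.769, -0.0, -0.0]
ft_force: [-0.2, -1.9, -0.3]
t33.47 [0.5709 0.2524 0.2312] yaw10.5 F [-0.2 -1.9 -0.3] w0.0521 g0.0
(array([0.5815, 0.2915]), np.float64(12.3), 'IoU', np.float64(0.977), 'sc', 0.68)
(array([0.5808, 0.2875]), np.float64(17.0), 'IoU', np.float64(0.698), 'sc', 0.74) [(array([ 0.5489, -0.148 ]), np.float64(-3.9), 'IoU', np.float64(0.923), 'sc', 0.76), (array([ 0.5556, -0.069 ]), np.float64(-5.6), 'IoU', np.float64(0.905), 'sc', 0.58)]
(np.float64(0.5815), np.float64(0.2915), 0.11, np.float64(12.3))
[0.0067,0.0028,0.0204,-0.006],[0.0067,0.0029,0.0204,-0.006],[0.0067,0.0029,0.0204,-0.006],[0.0066,0.0029,0.0204,-0.006],[0.0066,0.0030,0.0204,-0.006],[0.0066,0.0030,0.0204,-0.006]
```

```bash
python3 -m pendant '[[0.0067,0.003,0.0205,-0.006],[0.0067,0.003,0.0205,-0.006],[0.0067,0.003,0.0205,-0.006],[0.0066,0.003,0.0205,-0.006],[0.0066,0.003,0.0205,-0.006],[0.0066,0.003,0.0205,-0.006],[0,0,0,0],[0,0,0,0]]' | sed -n 2,4p
python3 -m pendant '[[0,0,0.015,0],[0,0,0.015,0],[0,0,0.015,0],[0,0,0.015,0],[0,0,0.01,0],[0,0,0,0],[0,0,0,0]]'  | sed -n 2,4p
python3 -m pendant '[[0,0,0,0],[0,0,0,0],[0,0,0,0],[0,0,0,0],[0,0,0,0],[0,0,0,0],[0,0,0,0],[0,0,0,0]]' 0 50 | sed -n 2,6p
python3 -m pendant '[[0,0,-0.02,0],[0,0,-0.03,0],[0,0,-0.035,0],[0,0,-0.035,0],[0,0,0,0],[0,0,0,0]]' | sed -n 2,6p
python3 - <<'E'
from h import *
where();plan((.5612,.0091,.16,-4,9))
E
```

```text
ee_pos: [0.5812, 0.2922, 0.1086]
eef_rot: [0.627, 0.779, -0.001, -0.0]
ft_force: [0.2, -1.0, 0.6]
ee_pos: [0.5822, 0.2926, 0.0401]
eef_rot: [0.627, 0.779, 0.0, 0.0]
ft_force: [-0.3, 0.1, 1.8]
ee_pos: [0.5816, 0.2929, 0.0392]
eef_rot: [0.627, 0.779, 0.0, -0.0]
ft_force: [-1.0, -0.5, 3.1]
width: 0.0214
grip_force: 50.0
ee_pos: [0.5827, 0.2933, 0.161]
eef_rot: [0.627, 0.779, 0.002, 0.001]
ft_force: [-0.4, -0.1, -3.2]
width: 0.0218
grip_force: 50.0
t36.18 [0.5827 0.2933 0.161 ] yaw12.3 F [-0.4 -0.1 -3.2] w0.0218 g50.0
(0.5612, 0.0091, 0.16, -4)
[-0.0303,-0.0091,0.0001,0.032],[-0.0306,-0.0081,0.0001,0.032],[-0.0309,-0.0071,0.0001,0.032],[-0.0311,-0.0062,0.0001,0.032],[-0.0312,-0.0052,0.0001,0.032],[-0.0314,-0.0042,0.0001,0.032],[-0.0315,-0.0032,0.0001,0.032],[-0.0316,-0.0022,0.0001,0.032]
[-0.0316,-0.0012,0.0001,0.032]
```

```bash
python3 -m pendant '[[-0.0303,-0.009,0,0.032],[-0.0306,-0.008,0,0.032],[-0.0308,-0.007,0,0.032],[-0.031,-0.006,0,0.032],[-0.031,-0.005,0,0.032],[-0.031,-0.004,0,0.032],[-0.0315,-0.003,0,0.032],[-0.0315,-0.002,0,0.032]]' | sed -n 2p
python3 -m pendant '[[-0.0315,-0.001,0,0.032],[0,0,0,0],[0,0,0.015,0],[0,0,0.015,0],[0,0,0.015,0],[0,0,0.01,0],[0,0,0,0],[0,0,0,0]]'  | sed -n 2,6p
python3 - <<'E'
from h import *
where();plan((.5612,.0098,.098,-4,1))
E
```

```text
ee_pos: [0.562, 0.0397, 0.1572]
ee_pos: [0.5607, 0.0098, 0.1034]
eef_rot: [0.732, 0.681, -0.001, -0.0]
ft_force: [-0.5, -0.4, -1.8]
width: 0.0216
grip_force: 50.0
t37.52 [0.5607 0.0098 0.1034] yaw-4.2 F [-0.5 -0.4 -1.8] w0.0216 g50.0
(0.5612, 0.0098, 0.098, -4)
[0.0000,0.0005,0.0054,-0.003]
```

```bash
python3 -m pendant '[[0,0.0005,0.006,-0.003],[0,0,0.006,0],[0,0,0.006,0],[0,0,0,0]]'  | sed -n 2,4p
python3 -m pendant '[[0,0,0.006,0],[0,0,0.006,0],[0,0,0.005,0],[0,0,0,0]]'  | sed -n 2,6p
python3 -m pendant '[[0,0,0.005,0],[0,0,0.005,0],[0,0,0,0]]'  | sed -n 2,4p
```

```text
ee_pos: [0.5627, 0.0099, 0.086]
eef_rot: [0.731, 0.682, 0.001, 0.001]
ft_force: [4.9, 0.3, -2.8]
ee_pos: [0.5627, 0.0099, 0.0688]
eef_rot: [0.731, 0.682, 0.001, 0.001]
ft_force: [5.4, 0.0, -3.4]
width: 0.0212
grip_force: 50.0
ee_pos: [0.5627, 0.0099, 0.0589]
eef_rot: [0.731, 0.682, 0.001, 0.001]
ft_force: [5.7, -0.3, -3.5]
```

```bash
python3 -m pendant '[[0,0,0.004,0],[0,0,0.003,0],[0,0,0,0]]'  | sed -n 2,4p
python3 -m pendant '[[0,0,0.003,0],[0,0,0,0]]'  | sed -n 2,6p
```

```text
ee_pos: [0.562, 0.0099, 0.0531]
eef_rot: [0.731, 0.682, 0.001, -0.0]
ft_force: [-3.4, 0.1, 14.3]
ee_pos: [0.562, 0.0099, 0.0527]
eef_rot: [0.732, 0.682, 0.001, -0.001]
ft_force: [-19.0, -0.4, 48.6]
width: 0.0216
grip_force: 50.0
```

```bash
python3 -m pendant '[[0,0,-0.004,0],[0,0,-0.004,0],[0,0,0,0]]'  | sed -n 2,4p
python3 -m pendant '[[0,0,-0.003,0],[0,0,0,0]]'  | sed -n 2,6p
```

```text
ee_pos: [0.5613, 0.0098, 0.056]
eef_rot: [0.731, 0.682, -0.0, 0.0]
ft_force: [5.0, -0.1, -12.9]
ee_pos: [0.5605, 0.0098, 0.0576]
eef_rot: [0.731, 0.682, -0.001, -0.0]
ft_force: [8.2, -0.2, -25.8]
width: 0.022
grip_force: 49.2
```

```bash
python3 -m pendant '[[0,0,0.003,0],[0,0,0.002,0],[0,0,0,0],[0,0,0,0]]' | sed -n 2,4p
python3 -m pendant '[[0,0,0,0],[0,0,0,0],[0,0,0,0],[0,0,0,0],[0,0,0,0]]' 0.6 | sed -n 2,5p
python3 -m pendant '[[0,0,-0.015,0],[0,0,-0.03,0],[0,0,-0.03,0],[0,0,-0.03,0],[0,0,-0.03,0],[0,0,-0.03,0],[0,0,-0.03,0],[0,0,0,0]]' | sed -n 2,5p
python3 -m pendant '[[0.025,-0.02,-0.005,0],[0.025,-0.02,-0.005,0],[0.025,-0.02,-0.005,0],[0.025,-0.02,-0.005,0],[0.025,-0.01,-0.005,0],[0,0,0,0]]' | sed -n 2,5p
python3 - <<'E'
from h import *
where();S=shot('side','s9.png');T=shot('top','top9.png')
a=cv2.imread('pics/s9.png')[130:345,215:415];b=cv2.imread('pics/top9.png')[150:320,225:405]
cv2.imwrite('pics/c9.png',np.hstack([cv2.resize(a,(400,430),interpolation=2),cv2.resize(b,(400,430),interpolation=2)]))
E
```

```text
ee_pos: [0.5612, 0.0099, 0.0548]
eef_rot: [0.731, 0.682, -0.0, -0.0]
ft_force: [1.2, 0.3, -2.9]
ee_pos: [0.5615, 0.0099, 0.0551]
eef_rot: [0.731, 0.682, 0.0, -0.0]
ft_force: [-0.5, 0.3, 0.7]
width: 0.0467
ee_pos: [0.5638, 0.0096, 0.2561]
eef_rot: [0.732, 0.682, 0.004, 0.002]
ft_force: [-0.3, 0.7, 0.1]
width: 0.0521
ee_pos: [0.4786, 0.1466, 0.2759]
eef_rot: [0.729, 0.685, 0.001, -0.001]
ft_force: [-0.1, -0.3, 0.1]
width: 0.052
t41.18 [0.4786 0.1466 0.2759] yaw-3.6 F [-0.1 -0.3  0.1] w0.0520 g0.0
```

View pics/c9.png

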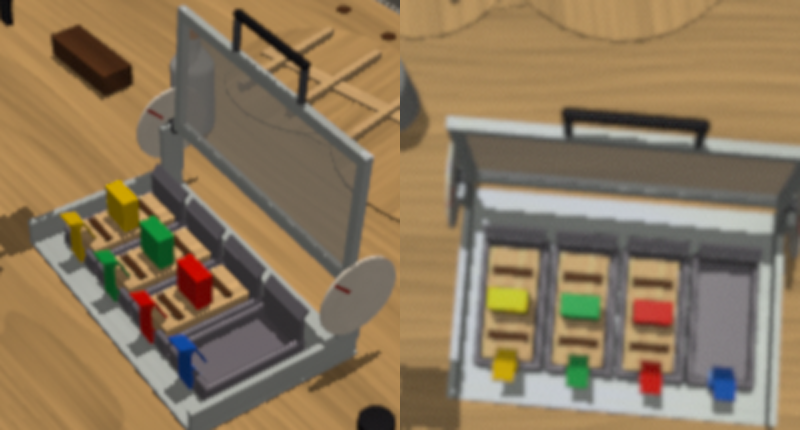

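All three cassettes lie flat in the matching bays. The latch tabs at crop (505,365), (578,371) and (651,378) are in line with the untouched blue one at (723,384), so all are shut. Next: a check for any hidden blue cassette, and the approach to the bar.

```bash
python3 - <<'E'
from h import *
for n in('top','side'):
    c=shot(n);h=cv2.cvtColor(c['img'],cv2.COLOR_RGB2HSV);k=((h[...,0]>100)&(h[...,0]<130)&(h[...,1]>130)&(h[...,2]>50)).astype(np.uint8)
    N,l,st,ce=cv2.connectedComponentsWithStats(k);print(n,[(st[i,4],ce[i].round().tolist()) for i in range(1,N) if st[i,4]>8],[(round(float(x['score']),2),np.round(x['bbox']).tolist()) for x in r.outline_of('grip_blue',n)])
T=shot('top');
for p in [(225+566*.45,150+115*.395),(225+706*.45,150+128*.395)]: print(np.round(toplane(T,*p,.31),3))
where()
plan((.58,0,.37,-4,6),(.674,-.1225,.37,-4,5))
E
```

```text
top [(np.int32(117), [370.0, 301.0])] []
side [(np.int32(184), [307.0, 309.0])] [(0.67, [251.0, 248.0, 10.0, 22.0])]
[ 0.678 -0.411  0.31 ]
[ 0.668 -0.533  0.31 ]
t41.53 [0.4808 0.1397 0.2748] yaw-4.1 F [-0.4 -0.1 -0.3] w0.0523 g0.0
(0.58, 0, 0.37, -4)
[-0.0220,0.0182,-0.0159,-0.000],[-0.0220,0.0182,-0.0159,-0.000],[-0.0220,0.0181,-0.0159,-0.000],[-0.0220,0.0181,-0.0159,-0.000],[-0.0221,0.0181,-0.0159,-0.000],[-0.0221,0.0181,-0.0159,-0.000]
(0.674, -0.1225, 0.37, -4)
[-0.0231,0.0205,-0.0000,-0.000],[-0.0231,0.0205,-0.0000,-0.000],[-0.0231,0.0205,-0.0000,-0.000],[-0.0231,0.0205,-0.0000,-0.000],[-0.0231,0.0205,-0.0000,-0.000]
```

```bash
python3 -m pendant '[[-0.022,0.018,-0.016,0],[-0.022,0.018,-0.016,0],[-0.022,0.018,-0.016,0],[-0.022,0.018,-0.016,0],[-0.022,0.018,-0.016,0],[-0.022,0.018,-0.016,0],[0,0,0,0]]' 0.5 | sed -n 2p
python3 -m pendant '[[-0.023,0.0205,0,0],[-0.023,0.0205,0,0],[-0.023,0.0205,0,0],[-0.023,0.0205,0,0],[-0.023,0.0205,0,0],[0,0,0,0],[0,0,0,0]]'  | sed -n 2,6p
python3 - <<'E'
from h import *
where();c=shot('wrist','w10.png');plan((.6745,-.123,.304,-4,5))
E
```

```text
ee_pos: [0.5813, -0.0049, 0.3735]
ee_pos: [0.6733, -0.1228, 0.3694]
eef_rot: [0.733, 0.681, -0.001, -0.0]
ft_force: [0.4, 0.8, 0.2]
width: 0.0433
grip_force: 0.0
t42.70 [ 0.6733 -0.1228  0.3694] yaw-4.2 F [0.4 0.8 0.2] w0.0433 g0.0
(0.6745, -0.123, 0.304, -4)
[-0.0003,0.0003,0.0132,-0.000],[-0.0003,0.0003,0.0132,-0.000],[-0.0003,0.0003,0.0132,-0.000],[-0.0003,0.0003,0.0132,-0.000],[-0.0003,0.0003,0.0132,-0.000]
```

View pics/w10.png

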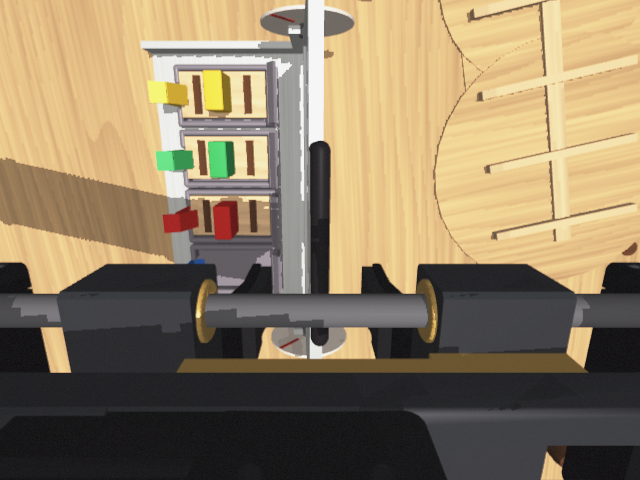

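The bar is centred between the open fingers at column 320, and the cassettes are still in place. Descend, pinch and swing down along the arc.

```bash
python3 -m pendant '[[0,0,0.013,0],[0,0,0.013,0],[0,0,0.013,0],[0,0,0.013,0],[0,0,0.013,0],[0,0,0,0],[0,0,0,0]]' | sed -n 2,4p
python3 -m pendant '[[0,0,0,0],[0,0,0,0],[0,0,0,0],[0,0,0,0],[0,0,0,0],[0,0,0,0],[0,0,0,0],[0,0,0,0]]' 0 25  | sed -n 2,6p
python3 -m pendant '[[0,-0.0105,0,0],[0,-0.011,-0.0005,0],[0,-0.0105,0.0005,0],[0,-0.011,0.001,0],[0,0,0,0]]' | sed -n 2,5p
```

```text
ee_pos: [0.6728, -0.1189, 0.3063]
eef_rot: [0.731, 0.682, 0.0, -0.0]
ft_force: [0.4, -0.2, 0.6]
ee_pos: [0.6736, -0.1204, 0.3064]
eef_rot: [0.731, 0.682, 0.0, 0.0]
ft_force: [2.1, 0.0, 1.1]
width: 0.011
grip_force: 25.0
ee_pos: [0.629, -0.117, 0.3049]
eef_rot: [0.731, 0.682, 0.0, -0.001]
ft_force: [-2.0, 0.0, -0.3]
width: 0.0112
```

```bash
python3 -m pendant '[[0,-0.0106,0.0016,0],[0,-0.0106,0.0022,0],[0,-0.0104,0.0027,0],[0,-0.0103,0.0032,0],[0,-0.01,0.0037,0],[0,-0.01,0.0042,0],[0,0,0,0]]' | sed -n 2,5p
python3 - <<'E'
from h import *
where();p,a,s=pose();X=np.array([np.cos(.0702),-np.sin(.0702)]);d=(p[:2]-[.6598,-.1195])@X;z=p[2]+.008-.095;print('a',np.arctan2(z,-d),np.hypot(z,d))
E
```

```text
ee_pos: [0.5677, -0.1124, 0.287]
eef_rot: [0.731, 0.682, 0.0, -0.001]
ft_force: [-1.1, 2.0, -3.6]
width: 0.0109
t45.00 [ 0.5677 -0.1124  0.287 ] yaw-4.0 F [-1.1  2.  -3.6] w0.0109 g25.0
a 1.1381090374801575 0.2203252073270243
```

```bash
python3 -m pendant '[[0,-0.0096,0.0048,0],[0,-0.0093,0.0053,0],[0,-0.0091,0.0058,0],[0,-0.0088,0.0062,0],[0,-0.0084,0.0067,0],[0,-0.0081,0.0071,0],[0,0,0,0]]' | sed -n 2,5p
python3 - <<'E'
from h import *
S=shot('side','s11.png');where();p,a,s=pose();X=np.array([np.cos(.0702),-np.sin(.0702)]);d=(p[:2]-[.6598,-.1195])@X;z=p[2]+.002-.095;print('a',np.arctan2(z,-d),np.hypot(z,d),np.arccos(-d/.215))
i=cv2.imread('pics/s11.png')[150:350,180:430];cv2.imwrite('pics/c11.png',cv2.resize(i,(750,600),interpolation=2))
E
```

```text
ee_pos: [0.5148, -0.1085, 0.2509]
eef_rot: [0.731, 0.682, -0.0, -0.001]
ft_force: [0.3, 3.2, -3.7]
width: 0.0113
t45.63 [ 0.5151 -0.1085  0.2512] yaw-4.0 F [-0.7  4.4 -2.2] w0.0108 g25.0
a 0.8285425427765456 0.2146588641156768 0.8299969237923667
```

View pics/c11.png

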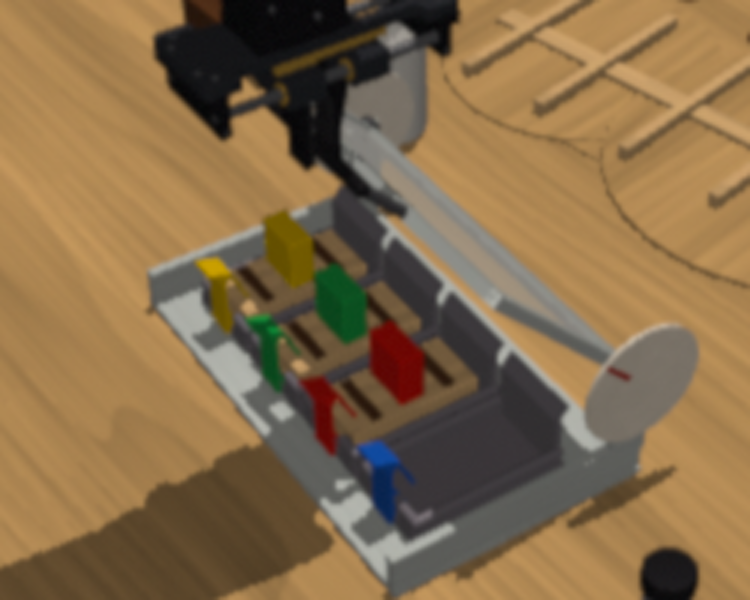

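Both estimates give 0.829 rad, and the cover still needs about 9 mm of travel at the bar.

```bash
python3 -m pendant '[[0,-0.0035,0.0033,0],[0,-0.0034,0.0033,0],[0,0,0,0],[0,0,0,0]]' | sed -n 2,4p
python3 -m pendant '[[0,0,0,0],[0,0,0,0],[0,0,0,0],[0,0,0,0]]' 0.5 | sed -n 2,5p
python3 -m pendant '[[0,0,-0.01,0],[0,0,-0.015,0],[0,0,-0.02,0],[0,0,-0.03,0],[0.02,-0.02,-0.02,0],[0.03,-0.02,-0.01,0],[0.03,-0.02,0,0],[0.03,-0.02,0,0]]' | sed -n 2,5p
python3 -m pendant '[[0.035,0,0,0],[0.035,0,0,0],[0.035,0,0,0],[0.035,0,0,0],[0.03,0,0,0],[0,0,0,0]]' | sed -n 2,5p
python3 - <<'E'
from h import *
where();S=shot('side','s12.png');T=shot('top','top12.png')
a=cv2.imread('pics/s12.png')[130:345,200:415];b=cv2.imread('pics/top12.png')[150:325,225:405]
cv2.imwrite('pics/c12.png',np.hstack([cv2.resize(a,(400,400),interpolation=2),cv2.resize(b,(400,400),interpolation=2)]))
E
```

```text
ee_pos: [0.5088, -0.1081, 0.2449]
eef_rot: [0.731, 0.682, 0.0, -0.0]
ft_force: [-0.3, 5.1, -1.1]
ee_pos: [0.5086, -0.1094, 0.245]
eef_rot: [0.732, 0.682, -0.0, 0.0]
ft_force: [-0.1, -0.1, 0.5]
width: 0.0303
ee_pos: [0.4358, 0.0072, 0.3517]
eef_rot: [0.732, 0.681, 0.001, 0.001]
ft_force: [0.4, 0.8, -0.1]
width: 0.0436
ee_pos: [0.4473, 0.1822, 0.3499]
eef_rot: [0.729, 0.685, -0.0, -0.0]
ft_force: [-0.3, -1.1, -0.1]
width: 0.0434
t47.47 [0.4473 0.1822 0.3499] yaw-3.6 F [-0.3 -1.1 -0.1] w0.0434 g0.0
```

View pics/c12.png

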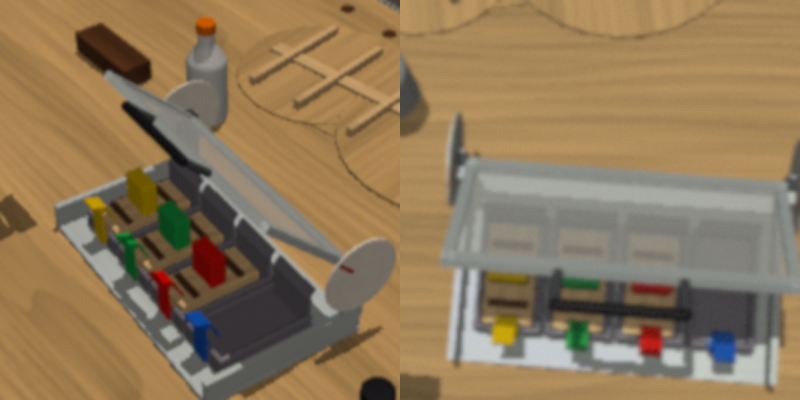

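The cover stands half open with all cassettes latched and the arm clear. One fit for the angle.

```bash
python3 - <<'E'
from h import *
from scipy.optimize import least_squares
T=r.camera('top');S=r.camera('side')
def model(p):
    x,y,a=p;yaw=-.0702;X=np.array([np.cos(yaw),np.sin(yaw),0]);Y=np.array([-X[1],X[0],0])
    h=np.array([x,y,.095]);g=lambda d,w:h-d*np.cos(a)*X+d*np.sin(a)*np.array([0,0,1.])+w*Y
    return [g(.215,.06),g(.215,-.06),g(.17,.1725),g(.17,-.1725)]
t=lambda u,v:(225+(u-400)*.45,150+v*.4375); s=lambda u,v:(200+u*.5375,130+v*.5375)
to=[t(555,305),t(688,316),t(444,262)]; so=[s(128,108),s(187,165),s(108,75)]
def res(p):
    m=model(p);return np.r_[np.ravel([proj(T,m[i])-to[i] for i in range(3)]),np.ravel([proj(S,m[i])-so[i] for i in range(3)]),(np.array(p[:2])-[.6598,-.1195])/.002]
f=least_squares(res,[.66,-.12,.8]);print(f.x,np.round(f.fun,1))
X=np.array([np.cos(.0702),-np.sin(.0702)]);p=np.array([.5086,-.1085,.245]);d=(p[:2]-[.6598,-.1195])@X;print(np.arctan2(p[2]+.002-.095,-d),np.arccos(-d/.215))
# line angle mark on disc
i=cv2.imread('pics/s12.png')[215:300,360:420];cv2.imwrite('pics/c13.png',cv2.resize(i,(420,595),interpolation=2))
E
```

```text
[ 0.66355258 -0.12247945  0.75710719] [ 1.3 -0.1  0.4 -0.8 -0.2  0.5 -0.6 -0.3 -1.9 -1.3 -1.3 -0.2  1.9 -1.5]
0.7867184592137962 0.788214727130985
```

View pics/c13.png

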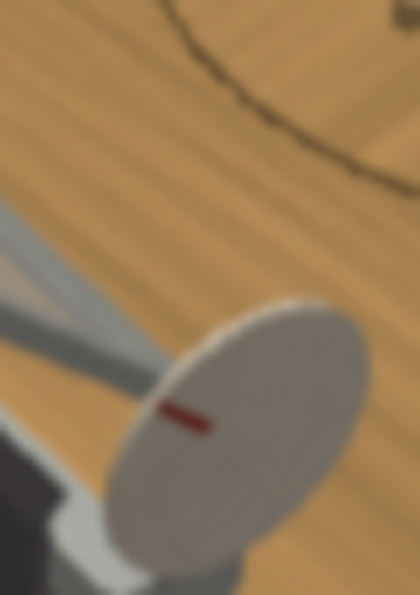

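```bash
python3 - <<'E'
from h import *
S=r.camera('side')
X=np.array([np.cos(.0702),-np.sin(.0702),0]);Y=np.array([-X[1],X[0],0])
for a in(.72,.757,.785,.82,.86):
    h=np.array([.6605,-.1195,.095]);g=lambda d,w,o=0:h-d*np.cos(a)*X+d*np.sin(a)*np.array([0,0,1.])+w*Y
    q=(np.array([proj(S,g(d,-.1725)) for d in(.02,.08)])-[360,215])*7
    print(a,q.round(0).tolist(),'ang',np.degrees(np.arctan2(*(q[1]-q[0])[::-1])).round(1),'bar',[proj(S,g(.215,w)).round(1).tolist() for w in(.06,-.06)],proj(S,g(.17,.1725)).round(1))
g=cv2.imread('pics/s12.png');k=g[215:300,360:420].astype(int)
ys,xs=np.nonzero((k[...,2]-k[...,1]>35)&(k[...,0]<70)&(k[...,1]<70));print('red',len(xs),np.c_[xs,ys].tolist()[:30])
# bar mask pixels
m=r.outline_of('cover_bar','side');print([(x['score'],x['bbox']) for x in m[:2]])
E
```

```text
0.72 [[169.0, 398.0], [54.0, 359.0]] ang -161.0 bar [[264.1, 190.8], [294.2, 220.5]] [253.4 172.3]
0.757 [[170.0, 396.0], [60.0, 350.0]] ang -157.5 bar [[266.2, 187.7], [296.4, 217.2]] [254.9 170. ]
0.785 [[171.0, 395.0], [64.0, 344.0]] ang -154.8 bar [[267.8, 185.3], [298.2, 214.8]] [256.1 168.2]
0.82 [[173.0, 393.0], [70.0, 337.0]] ang -151.3 bar [[269.9, 182.4], [300.4, 211.7]] [257.6 166.1]
0.86 [[174.0, 391.0], [77.0, 328.0]] ang -147.2 bar [[272.4, 179.2], [303.1, 208.3]] [259.4 163.7]
red 11 [[23, 58], [24, 58], [24, 59], [25, 59], [26, 59], [27, 59], [26, 60], [27, 60], [28, 60], [29, 60], [28, 61]]
[(0.68, [322.6, 219.9, 127.4, 100.9])]
```

```bash
python3 - <<'E'
from h import *
S=r.camera('side');g=cv2.imread('pics/s12.png')
def rect(img,x0,x1,y0,y1,f):
    k=f(img[y0:y1,x0:x1].astype(int)).astype(np.uint8);n,l,st,ce=cv2.connectedComponentsWithStats(k);j=1+np.argmax(st[1:,4]);ys,xs=np.nonzero(l==j)
    return (xs.mean()+x0).round(1),(ys.mean()+y0).round(1),cv2.boxPoints(cv2.minAreaRect(np.c_[xs+x0,ys+y0].astype(np.float32))).round(1).tolist()
print('bar',rect(g,255,330,175,230,lambda k:k.max(2)<62))
X=np.array([np.cos(.0702),-np.sin(.0702),0]);Y=np.array([-X[1],X[0],0])
H=np.array([.6605,-.1195,.095])
for a in(.74,.785,.83): print(a,'bar centre',proj(S,H-.215*np.cos(a)*X+[0,0,.215*np.sin(a)]).round(1))
# block silhouettes: colour centroid vs projected hull centroid
for nm,q,f in(('red',(.55,-.1505),lambda k:(k[...,2]>2*k[...,1]+20)&(k[...,2]>70)),('green',(.5555,-.0707),lambda k:(k[...,1]>1.5*k[...,2])&(k[...,1]>60)),('yellow',(.5612,.009),lambda k:(k[...,2]>3*k[...,0])&(k[...,1]>2.4*k[...,0])&(k[...,2]>70))):
    B=BOX[1]@R.from_euler('z',-4,degrees=True).as_matrix().T+[*q,.0145]
    h=cv2.convexHull(np.array([proj(S,b) for b in B],np.float32));m=cv2.moments(h);u,v=m['m10']/m['m00'],m['m01']/m['m00']
    print(nm,'pred',round(u,1),round(v,1),'obs',rect(g,int(u)-14,int(u)+15,int(v)-16,int(v)+17,f)[:2])
E
```

```text
bar (np.float64(290.8), np.float64(211.3), [[258.0, 194.1999969482422], [270.20001220703125, 181.60000610351562], [312.5, 222.5], [300.29998779296875, 235.10000610351562]])
0.74 bar centre [279.9 203.5]
0.785 bar centre [282.5 199.6]
0.83 bar centre [285.3 195.8]
red pred 312.5 270.2 obs (np.float64(312.0), np.float64(270.4))
green pred 293.5 250.5 obs (np.float64(293.2), np.float64(250.6))
yellow pred 276.0 232.1 obs (np.float64(276.1), np.float64(232.8))
```

```bash
python3 -c "
from bench import r
print(r.read_state()['time']);print(r.close_job())"
```

```text
47.8167
the job is handed in; nothing more can be done
None
```

The job is handed in: the red, green and yellow cassettes are latched in their own bays (no blue one was on the bench), the cover stands at about 45°, and I saw no sign that the glue, flask or offcut had moved.

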